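# Load the dead-weight indentation rig

## Robot

A 6-joint arm with a two-finger parallel gripper is mounted at the origin on the work surface. World frame = base frame: x ahead of the robot, y to its left, z up, the work surface at z = 0. Lengths are in mm, angles in degrees, forces in N, time in s.
With the tool pointing down it reaches from about 300 to 850 mm from the base axis. Payload 4.2 kg.
Tool frame: the origin (TCP) lies between the finger pads; the fingertips stand 22 mm ahead of it and the grasp point (between the pads) lies 3 mm ahead of it; z points along the fingers, y is the direction in which the jaws open and shut (so a half turn about z gives the same grasp; the last joint's range is limited). The gripper opens to 91 mm and grips with 3 to 60 N. Pads are 32 mm wide; open, the fingers measure 118 mm over their backs; the gripper's body (76 mm by 178 mm) begins 60 mm behind the grasp point.
Start: joints at [-1.146, 18.312, 89.639, -0, 72.044, -1.146], TCP at [575.014, 0, 235.976] pointing down, gripper open.
Joint ranges: [-177.97, 177.97], [-48.28, 115.42], [12.27, 149.76], [-77.06, 257.06], [2.81, 150.46], [-146.56, 146.56]. Speed limits (degrees/s): [147.25, 147.25, 180, 180, 180, 180].

## Interface

Orientations are given as [roll, pitch, yaw] about the fixed x, y, z axes, in that order (R = Rz(yaw) Ry(pitch) Rx(roll)).
In Python, from workcell import * gives the robot as it stands.
- The arm moves only by the shell command python3 -m jog 'ROWS' [OPENING] [FORCE]. ROWS is text: rows parted by semicolons, each of 6 numbers parted by spaces: the shift along the tool's x, y, z in units of 0.5 m (1.0 is 0.5 m), then the turn, a rotation vector about the tool's x, y, z in units of pi/2 rad (1.0 is pi/2 rad). A call has 1 to 20 rows; each row is the pose to reach, as a shift and turn from the pose measured when the call began, along the tool's axes at that moment; what a row does not reach only later rows make up. A row lasts 1/12 s, in which the tool goes at most 41.7 mm and 7.16 degrees, less where a joint would pass 70% of its speed; a pose out of reach is approached as far as the arm can. A call with a number of a shift or a turn outside -1 to 1 is refused whole. A call with a gripper value outside its range is refused whole. OPENING is the opening, from -1 (shut) to 1 (fully open), set as the call begins (- or left out, the last holds). The fingers move at their own pace and stop on an object; FORCE is the grip in N (left out, the last holds). Time passes only in rows, so rows that repeat a pose let the fingers close. It gives the time, the measured TCP pose, the force and the opening at its end, in the units of the state.
- state(): the state, without advancing time (a new reading comes with each control period).
- grab_frame(name): name is "scene" or "side" or "wrist"; returns the picture (400x640x3 uint8, red, green, blue); there is no depth.
- calibration(name): a dict with "mtx" (3x3 intrinsics, pixels), "distortion" ([k1, k2, p1, p2, k3] as OpenCV has them; the pictures are not rectified), "rvec" (rotation vector, rad) and "tvec" (3), from world to camera coordinates, as OpenCV has them. Camera axes: x right, y down, z forward; pixel columns grow to the right and rows downward; lengths in mm; the calibration is good to about 2 mm. A picture is of the moment at which its call begins: read the wrist's pose just before it. calibration takes no time and is no camera call; for the wrist camera it gives the pose at the moment of the call.
- job_done(): hands the job in, once; it reports no verdict.
Trained networks look in the newest picture that a camera, given by its name, has taken for a name from the list of things; names that differ only in an ending like _2 or _b are one class to them, and where a whole thing is asked for, a point or a joint stands for the part that bears it (a point fixed in the world has none). Each returns a list of dicts, best first, with "confidence" (0 to 1); they miss things now and then, are a little off and sometimes report something else, mostly with a low value. They report only what shows in the picture. A call takes as long as a camera call.
- spot_in(query, camera): "rect" ([left, top, right, bottom] in pixels, round what is visible of it).
- tip_of(query, camera): "location" ([column, row] in pixels: a listed point, or the origin of a listed thing).
The state is a dict: "time_s": time; "qpos": joint angles; "qvel": joint speeds; "effort": joint torques, N m; "ee_pos": TCP position; "ee_rot": TCP orientation; "force": force on the tool from outside, world axes, zero at the start; "torque": the same for the moment, N m; "gripper_width": finger opening in mm.
Only numpy, scipy, OpenCV 4.12 (cv2) and the standard library are available. Lean on these libraries where they do the work, as an engineer would, in place of code of your own. Each camera call takes 0.05 s, during which the arm holds its last target. There are 200 camera calls.

## Task

Put all the loose slotted brass weights on the rig's weight carrier while the load is still wound up: each pushed home on the rod and lying flat, its slot turned at least a quarter turn away from the slot of the weight below so that none can slide off. Then, with the handwheel keyed fully home on the lowering shaft, wind it clockwise to the stop to lower the load onto the specimen, and take the handwheel off again and lay it flat on the bench clear of the rig, handle up, so that it cannot be knocked during the test. Do not disturb the other things on the bench.

Things in the scene. Friction and masses are not known exactly. Their poses are not given: they have to be found in the camera images.
- carrier_top (a point): Weight carrier on top of the rig's spindle: steel tray 36 mm across, 5 mm thick. From its middle a 6 mm rod rises 52 mm, topped by a button 12 mm wide, 5 mm high, so weights must be slid in from the side. This point: centre of the tray's upper face, on the rod's axis, about 132 mm above the bench. Free all round; bracket 33 mm below. Winding the shaft lowers it 5 mm per rad.
- lower_shaft (a joint): Turn of the rig's lowering shaft in rad, 0 to 1.6; it grows clockwise as seen from above and lowers the carrier until the indenter rests on the specimen at 1.6, the stop. It starts wound up, between 0 and 0.3. It is stiff (0.15 N m) and stays where left.
- shaft_seat (a point): Foot of the upright lowering shaft, on its axis, on the collar of the blue gear housing: the handwheel's underside rests here. Shaft 12 mm thick, 28 mm high, top 5 mm tapered. A brass key 4 mm wide reaches 10.2 mm from the axis, from 2 to 18 mm above this point. x points from the axis to the key and turns with the shaft; z up. 140 mm from the spindle.
- wheel_boss (a point): Loose handwheel: black disc 80 mm across, 10 mm thick, flat underside; steel boss 30 mm across up to 30 mm above the underside; 14.4 mm bore with a 6.8 mm wide keyway. A freely revolving red handle stands up from the disc 30 mm from the axis. This point: on the bore's axis, 20 mm above the underside. x points to the handle, keyway on that same side; z up the axis.
- wheel_handle (a point): Point on the centre line of the handwheel's upright red handle sleeve (18 mm across, turns freely on its pin), 40 mm above the wheel's underside; the sleeve spans 12 to 55 mm above it. x points away from the wheel's axis.
- weight1_mid (a point): Slotted weight (may be absent): brass disc 48 mm across and 8 mm thick, 0.11 kg, lying flat on the breadboard (top 12 mm above the bench), with a 9 mm wide slot from its rim to its centre, rounded there. This point is the disc's centre, half-way up. The x axis points from the centre to the slot's mouth; z is the disc's axis. All weights are alike.
- weight1_slot (a point): Point in the middle of the slot of weight1, 20 mm from the disc's centre, half-way up.
- weight2_mid (a point): Slotted weight (may be absent): brass disc 48 mm across and 8 mm thick, 0.11 kg, lying flat on the breadboard (top 12 mm above the bench), with a 9 mm wide slot from its rim to its centre, rounded there. This point is the disc's centre, half-way up. The x axis points from the centre to the slot's mouth; z is the disc's axis. All weights are alike.
- weight2_slot (a point): Point in the middle of the slot of weight2, 20 mm from the disc's centre, half-way up.
- weight3_mid (a point): Slotted weight (may be absent): brass disc 48 mm across and 8 mm thick, 0.11 kg, lying flat on the breadboard (top 12 mm above the bench), with a 9 mm wide slot from its rim to its centre, rounded there. This point is the disc's centre, half-way up. The x axis points from the centre to the slot's mouth; z is the disc's axis. All weights are alike.
- weight3_slot (a point): Point in the middle of the slot of weight3, 20 mm from the disc's centre, half-way up.
- weight4_mid (a point): Slotted weight (may be absent): brass disc 48 mm across and 8 mm thick, 0.11 kg, lying flat on the breadboard (top 12 mm above the bench), with a 9 mm wide slot from its rim to its centre, rounded there. This point is the disc's centre, half-way up. The x axis points from the centre to the slot's mouth; z is the disc's axis. All weights are alike.
- weight4_slot (a point): Point in the middle of the slot of weight4, 20 mm from the disc's centre, half-way up.
- weight5_mid (a point): Slotted weight (may be absent): brass disc 48 mm across and 8 mm thick, 0.11 kg, lying flat on the breadboard (top 12 mm above the bench), with a 9 mm wide slot from its rim to its centre, rounded there. This point is the disc's centre, half-way up. The x axis points from the centre to the slot's mouth; z is the disc's axis. All weights are alike.
- weight5_slot (a point): Point in the middle of the slot of weight5, 20 mm from the disc's centre, half-way up.
- tape_roll: Bystander: roll of amber tape, 68 mm across, 15 mm high; origin under its centre.
- fibre_mount: Bystander: aluminium fibre mount, 36 mm wide, 48 mm high; origin under its centre.
- caliper: Bystander: digital caliper, 180 mm long, 12 mm high, lying; origin under its middle.
- sample_box: Bystander: flat sample box, 62 mm square, 22 mm high; origin under its centre.
- loupe: Bystander: black loupe, 38 mm across, 34 mm high; origin under its centre.
- mouse: Bystander: computer mouse, 105 mm long, 34 mm high; origin under its centre.

How it is judged (in metres and radians):
On the way, in this order (a step that is already met when the one before it is completed fails the run):
1. all the weights lie on the carrier, home on the rod and staggered, with the load still wound up (horizontal distance between each of weight1_mid, weight2_mid, weight3_mid, weight4_mid, weight5_mid and carrier_top below 0.005 m and z of weight1_mid in the frame of carrier_top between 0.001 and 0.041 m and (angle between weight1_mid's own z axis and vertical below 0.08 rad or angle between weight1_mid's own z axis and vertical above 3.06 rad) and z of weight2_mid in the frame of carrier_top between 0.001 and 0.041 m and (angle between weight2_mid's own z axis and vertical below 0.08 rad or angle between weight2_mid's own z axis and vertical above 3.06 rad) and z of weight3_mid in the frame of carrier_top between 0.001 and 0.041 m and (angle between weight3_mid's own z axis and vertical below 0.08 rad or angle between weight3_mid's own z axis and vertical above 3.06 rad) and z of weight4_mid in the frame of carrier_top between 0.001 and 0.041 m and (angle between weight4_mid's own z axis and vertical below 0.08 rad or angle between weight4_mid's own z axis and vertical above 3.06 rad) and z of weight5_mid in the frame of carrier_top between 0.001 and 0.041 m and (angle between weight5_mid's own z axis and vertical below 0.08 rad or angle between weight5_mid's own z axis and vertical above 3.06 rad) and (horizontal distance between weight2_slot and weight1_slot above 0.021 m or distance between weight2_mid and weight1_mid above 0.0125 m) and (horizontal distance between weight3_slot and weight1_slot above 0.021 m or distance between weight3_mid and weight1_mid above 0.0125 m) and (horizontal distance between weight3_slot and weight2_slot above 0.021 m or distance between weight3_mid and weight2_mid above 0.0125 m) and (horizontal distance between weight4_slot and weight1_slot above 0.021 m or distance between weight4_mid and weight1_mid above 0.0125 m) and (horizontal distance between weight4_slot and weight2_slot above 0.021 m or distance between weight4_mid and weight2_mid above 0.0125 m) and (horizontal distance between weight4_slot and weight3_slot above 0.021 m or distance between weight4_mid and weight3_mid above 0.0125 m) and (horizontal distance between weight5_slot and weight1_slot above 0.021 m or distance between weight5_mid and weight1_mid above 0.0125 m) and (horizontal distance between weight5_slot and weight2_slot above 0.021 m or distance between weight5_mid and weight2_mid above 0.0125 m) and (horizontal distance between weight5_slot and weight3_slot above 0.021 m or distance between weight5_mid and weight3_mid above 0.0125 m) and (horizontal distance between weight5_slot and weight4_slot above 0.021 m or distance between weight5_mid and weight4_mid above 0.0125 m) and value of joint lower_shaft below 0.5 rad), for 0.2 s.
2. the handwheel is fully home on the keyed shaft and the load is wound down to the stop (horizontal distance between wheel_boss and shaft_seat below 0.004 m and z of wheel_boss in the frame of shaft_seat between 0.017 and 0.0235 m and angle between wheel_boss's own z axis and vertical below 0.08 rad and value of joint lower_shaft above 1.45 rad), for 0.2 s.
At the end, for the whole second after the job is handed in: All weights flat on the carrier (0.08 rad), centred on the rod within 5 mm, at rest, slot points of neighbours over 21 mm apart (63 degrees); shaft wound beyond 1.45 rad; handwheel off, flat on breadboard or bench (0.08 rad), over 80 mm from the shaft (horizontal distance between each of weight1_mid, weight2_mid, weight3_mid, weight4_mid, weight5_mid and carrier_top below 0.005 m and z of weight1_mid in the frame of carrier_top between 0.001 and 0.041 m and (angle between weight1_mid's own z axis and vertical below 0.08 rad or angle between weight1_mid's own z axis and vertical above 3.06 rad) and z of weight2_mid in the frame of carrier_top between 0.001 and 0.041 m and (angle between weight2_mid's own z axis and vertical below 0.08 rad or angle between weight2_mid's own z axis and vertical above 3.06 rad) and z of weight3_mid in the frame of carrier_top between 0.001 and 0.041 m and (angle between weight3_mid's own z axis and vertical below 0.08 rad or angle between weight3_mid's own z axis and vertical above 3.06 rad) and z of weight4_mid in the frame of carrier_top between 0.001 and 0.041 m and (angle between weight4_mid's own z axis and vertical below 0.08 rad or angle between weight4_mid's own z axis and vertical above 3.06 rad) and z of weight5_mid in the frame of carrier_top between 0.001 and 0.041 m and (angle between weight5_mid's own z axis and vertical below 0.08 rad or angle between weight5_mid's own z axis and vertical above 3.06 rad) and (horizontal distance between weight2_slot and weight1_slot above 0.021 m or distance between weight2_mid and weight1_mid above 0.0125 m) and (horizontal distance between weight3_slot and weight1_slot above 0.021 m or distance between weight3_mid and weight1_mid above 0.0125 m) and (horizontal distance between weight3_slot and weight2_slot above 0.021 m or distance between weight3_mid and weight2_mid above 0.0125 m) and (horizontal distance between weight4_slot and weight1_slot above 0.021 m or distance between weight4_mid and weight1_mid above 0.0125 m) and (horizontal distance between weight4_slot and weight2_slot above 0.021 m or distance between weight4_mid and weight2_mid above 0.0125 m) and (horizontal distance between weight4_slot and weight3_slot above 0.021 m or distance between weight4_mid and weight3_mid above 0.0125 m) and (horizontal distance between weight5_slot and weight1_slot above 0.021 m or distance between weight5_mid and weight1_mid above 0.0125 m) and (horizontal distance between weight5_slot and weight2_slot above 0.021 m or distance between weight5_mid and weight2_mid above 0.0125 m) and (horizontal distance between weight5_slot and weight3_slot above 0.021 m or distance between weight5_mid and weight3_mid above 0.0125 m) and (horizontal distance between weight5_slot and weight4_slot above 0.021 m or distance between weight5_mid and weight4_mid above 0.0125 m) and linear speed of each of weight1, weight2, weight3, weight4, weight5, handwheel below 0.02 m/s and height (world z) of wheel_boss between 0.017 and 0.037 m and angle between wheel_boss's own z axis and vertical below 0.08 rad and horizontal distance between wheel_boss and shaft_seat above 0.08 m and value of joint lower_shaft above 1.45 rad); the robot touches nothing.
It fails at once if a bystander (tape roll, fibre mount, caliper, sample box, loupe, mouse) is moved more than 4 cm (distance of any of tape_roll, fibre_mount, caliper, sample_box, loupe, mouse from where it was at the start of the episode above 0.04 m).
Of weight1, weight2, weight3, weight4, weight5 only 3 to 5 are there at a start; the rules pass over those that are not, and their reading is None.
At some moment in a run one of weight1, weight2, weight3, weight4, weight5, handwheel may be knocked a few centimetres aside while the robot is not near it.
Once in a run the grip may slacken for a moment while it holds something.
It also fails if it takes over 210 s, if anything falls off the work surface, if the arm or the gripper's body presses on something with over 40 N, if the wrist force passes 120 N, or if a joint passes its speed limit or range.

## Working session

There is one attempt and no reset: what is moved stays moved. The work goes in short steps, Python scripts to look and compute and a shell command to move; the robot and the scene stay as the last step left them, time stands still between calls to the robot, and variables do not carry over. Pictures are saved under pics/ and viewed, about 12 in all and at most 16, crops included, and the job is handed in when it is done.

```bash
ls; mkdir -p pics
cat > h.py <<'E'
from workcell import *
import numpy as np, cv2
from scipy.spatial.transform import Rotation as R
def shot(cam,name=None):
    c=calibration(cam); im=grab_frame(cam)
    if name: cv2.imwrite('pics/'+name+'.png',im[:,:,::-1])
    return c,im
def ray(c,px):
    p=cv2.undistortPoints(np.array([[px]],float),np.array(c['mtx'],float),np.array(c['distortion'],float))[0,0]
    M=cv2.Rodrigues(np.array(c['rvec'],float))[0]; t=np.array(c['tvec'],float).ravel()
    return -M.T@t, M.T@np.array([p[0],p[1],1.])
def atz(c,px,z):
    o,d=ray(c,px); return o+d*(z-o[2])/d[2]
def tri(obs):
    A=np.zeros((3,3));b=np.zeros(3)
    for c,px in obs:
        o,d=ray(c,px); d/=np.linalg.norm(d); P=np.eye(3)-np.outer(d,d); A+=P;b+=P@o
    x=np.linalg.solve(A,b); 
    res=[np.linalg.norm((np.eye(3)-np.outer(d/np.linalg.norm(d),d/np.linalg.norm(d)))@(x-o)) for o,d in [ray(c,p) for c,p in obs]]
    return x,np.round(res,1)
def proj(c,P):
    return cv2.projectPoints(np.array(P,float).reshape(-1,3),np.array(c['rvec'],float),np.array(c['tvec'],float),np.array(c['mtx'],float),np.array(c['distortion'],float))[0].reshape(-1,2)
def go(pos,yaw=None,rot=None):
    """print row for target TCP pos and tool-down yaw (tool y axis dir = yaw)"""
    s=state(); Rm=R.from_euler('xyz',s['ee_rot'],degrees=True)
    d=Rm.inv().apply(np.array(pos)-s['ee_pos'])/500
    Rt=Rm if (yaw is None and rot is None) else R.from_euler('xyz',rot if rot is not None else [180,0,yaw],degrees=True)
    r=(Rm.inv()*Rt).as_rotvec()/(np.pi/2)
    print('row',np.round(d,4),np.round(r,4),'len',round(np.linalg.norm(d)*500),'deg',round(np.linalg.norm(r)*90))
E
python3 - <<'E'
from h import *
s=state(); print(s)
for cam in ['scene','side','wrist']:
    c,im=shot(cam,cam+'0')
    o,d=ray(c,[320,200]); print(cam,o.round(),d.round(2))
    for q in ['carrier_top','shaft_seat','wheel_boss','wheel_handle','weight1_mid','weight1_slot']:
        print(q,[(np.round(r['location']).tolist(),round(r['confidence'],2)) for r in tip_of(q,cam)][:7])
E
```

```text
pics
{'time_s': 0.0, 'qpos': array([-1.14570633e+00,  1.83507372e+01,  8.97081394e+01,  6.24007863e-04,
        7.20434999e+01, -1.14648731e+00]), 'qvel': array([ 0.03839167,  0.00102017,  0.10679549,  0.03354539,  0.00433732,
       -0.04167077]), 'effort': array([-5.01459035e-04, -4.12465632e+01, -2.31973493e+01,  7.28826877e-02,
        4.58198413e-02, -1.41870069e-04]), 'ee_pos': array([5.74519026e+02, 1.57362570e-02, 2.35117567e+02]), 'ee_rot': array([-1.79897656e+02, -2.64156386e-03,  9.00005857e+01]), 'force': array([ 0.55533478,  0.0340206 , -0.1798721 ]), 'torque': array([ 0.04917284,  0.037038  , -0.01834188]), 'gripper_width': 91.49251703459437}
scene [1161.  208. 1052.] [-0.51 -0.24 -0.83]
carrier_top [([367.0, 216.0], 0.83), ([293.0, 229.0], 0.19)]
shaft_seat [([410.0, 250.0], 0.49)]
wheel_boss [([444.0, 205.0], 0.75)]
wheel_handle [([436.0, 200.0], 0.8), ([296.0, 225.0], 0.43)]
weight1_mid [([293.0, 230.0], 0.31)]
weight1_slot []
side [  448. -1260.   929.] [ 0.07  0.82 -0.56]
carrier_top [([325.0, 174.0], 0.66), ([309.0, 277.0], 0.39)]
shaft_seat [([323.0, 168.0], 0.39)]
wheel_boss [([277.0, 175.0], 0.67), ([299.0, 278.0], 0.15)]
wheel_handle [([276.0, 177.0], 0.45), ([370.0, 251.0], 0.44), ([292.0, 226.0], 0.41)]
weight1_mid [([295.0, 228.0], 0.47)]
weight1_slot [([294.0, 225.0], 0.61)]
wrist [576.  68. 384.] [ 0.   -0.24 -0.97]
carrier_top [([328.0, 104.0], 0.64)]
shaft_seat []
wheel_boss []
wheel_handle []
weight1_mid [([256.0, 333.0], 0.38)]
weight1_slot [([489.0, 236.0], 0.31)]
```

Run:
```python
import cv2,numpy as np
a=[cv2.imread(f'pics/{n}0.png') for n in ['scene','side','wrist']]
cv2.imwrite('pics/m0.png',np.vstack([cv2.resize(a[0][100:340,140:560],(800,457))]))
cv2.imwrite('pics/m1.png',cv2.resize(a[1][100:340,140:560],(800,457)))
```

```text
(no output)
```

View pics/m0.png

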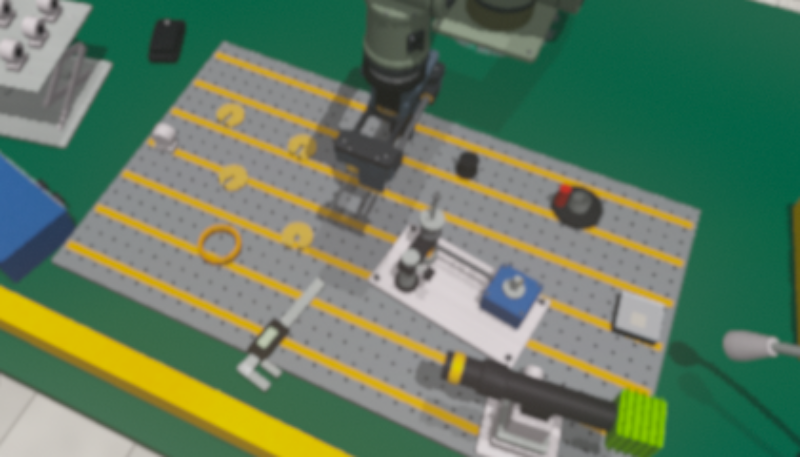

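View pics/m1.png

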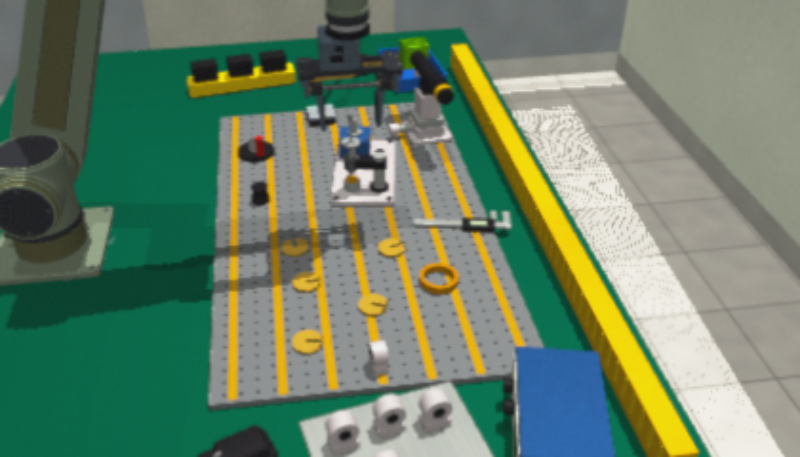

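View pics/wrist0.png

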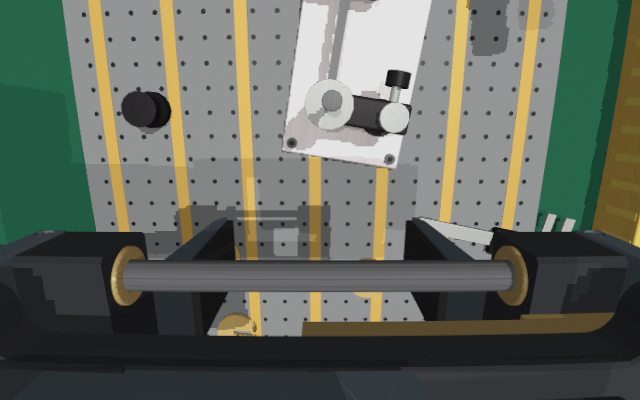

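The scene and side views show five brass weights on the near-left board, at about side px (296,230), (301,248), (301,279), (336,260) and (345,230). The wheel is at about scene (443,206), and the rig has its blue housing at about scene (410,250). Next I'll locate these roughly.

Run:
```python
from h import *
c=calibration('side'); s=.525
for n,p,z in [('w',(297,247),20),('w',(307,282),20),('w',(307,342),20),('w',(373,304),20),('w',(391,247),20),('wheel',(255,152),22),('loupe',(260,190),25),('calend',(413,222),20),('tape',(439,278),20)]:
    print(n,atz(c,(140+p[0]*s,100+p[1]*s),z).round())
c2=calibration('scene')
for n,p,z in [('shaft',(515,284),60),('car',(432,215),130),('wheel',(580,203),30),('w',(231,113),20),('w',(301,147),20),('w',(232,177),20),('w',(297,236),20)]:
    print(n,atz(c2,(140+p[0]*s,100+p[1]*s),z).round())
print('carrier tri',tri([(c,(325,174)),(c2,(367,216))]))
cw=calibration('wrist');print('carrier wrist',tri([(c,(325,174)),(c2,(367,216)),(cw,(328,104))]),cw['mtx'])
go([575,-120,330]);
```

```text
w [459. -98.  20.]
w [ 471. -197.   20.]
w [ 461. -341.   20.]
w [ 576. -269.   20.]
w [ 629. -122.   20.]
wheel [388. 245.  22.]
loupe [396.  92.  25.]
calend [682. -53.  20.]
tape [ 697. -219.   20.]
shaft [592. 217.  60.]
car [578.  76. 130.]
wheel [394. 265.  30.]
w [ 463. -333.   20.]
w [ 477. -189.   20.]
w [ 581. -263.   20.]
w [ 635. -115.   20.]
carrier tri (array([585.1298336 ,  80.59762678, 127.91520438]), array([1., 1.]))
carrier wrist (array([583.98564849,  79.63338545, 127.701679  ]), array([1.3, 1.8, 2.1])) [[337.98957675   0.         319.07771515]
 [  0.         337.98957675 202.76775902]
 [  0.           0.           1.        ]]
row [-0.24  -0.    -0.188] [0. 0. 0.] len 152 deg 0
```

```bash
python3 -m jog '-.56 -.06 -.25 0 0 0;-.56 -.06 -.25 0 0 0;-.56 -.06 -.25 0 0 0;-.56 -.06 -.25 0 0 0;-.56 -.06 -.25 0 0 0;-.56 -.06 -.25 0 0 0;-.56 -.06 -.25 0 0 0;-.56 -.06 -.25 0 0 0;-.56 -.06 -.25 0 0 0;-.56 -.06 -.25 0 0 0'
python3 - <<'E'
from h import *
c,im=shot('wrist','wr1')
for q in ['weight1_mid','weight1_slot']:
    print(q,[(np.round(r['location']).tolist(),round(r['confidence'],2),atz(c,r['location'],16)[:2].round()) for r in tip_of(q,'wrist')][:7])
c,im=shot('side')
for q in ['shaft_seat','carrier_top','wheel_boss','weight1_mid']:
    print(q,[(np.round(r['location']).tolist(),round(r['confidence'],2),atz(c,r['location'],16)[:2].round()) for r in tip_of(q,'side')][:7])
E
```

```text
time_s: 1.88
ee_pos: [544.9, -280.5, 360.8]
ee_rot: [180.0, -0.0, 89.9]
force: [-0.5, -0.7, -0.4]
gripper_width: 90.9
weight1_mid [([253.0, 24.0], 0.71, array([457., -88.]))]
weight1_slot [([253.0, 8.0], 0.69, array([458., -68.]))]
shaft_seat [([276.0, 173.0], 0.62, array([397., 307.])), ([295.0, 230.0], 0.45, array([455., -94.])), ([327.0, 170.0], 0.43, array([615., 298.]))]
carrier_top [([323.0, 173.0], 0.44, array([597., 278.]))]
wheel_boss [([277.0, 173.0], 0.56, array([401., 310.]))]
weight1_mid [([296.0, 230.0], 0.66, array([460., -92.]))]
```

View pics/wr1.png

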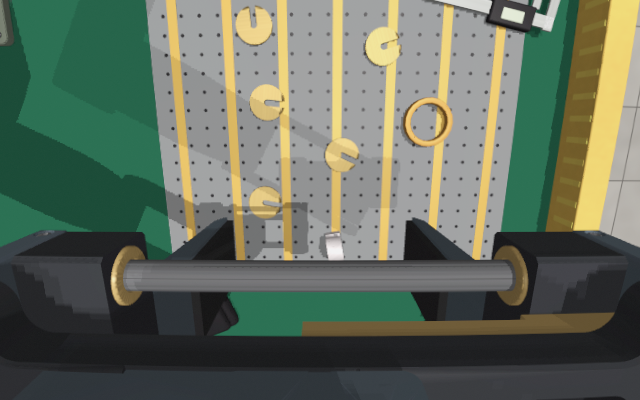

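The wrist view shows all five weights, at about (253,25), (383,46), (266,102), (342,154) and (265,203). All their slots are visible. I'll write a fitter for them and cross-check it against the networks.

```bash
cat >> h.py <<'E'
def fitw(c,im,z=20,guess=None):
    """brass discs: rectified top-face map at height z, 1px=0.5mm; returns (x,y,slot_deg,score)"""
    out=[]
    for gx,gy in guess:
        n=81; g=np.linspace(-40,40,161)
        X,Y=np.meshgrid(gx+g,gy+g); P=np.stack([X,Y,np.full_like(X,z)],-1).reshape(-1,3)
        uv=proj(c,P).astype(np.float32).reshape(161,161,2)
        m=cv2.remap(im,uv[...,0],uv[...,1],cv2.INTER_LINEAR).astype(float)
        r,gc,b=m[...,0],m[...,1],m[...,2]; tot=r+gc+b+1
        # brass: yellowish; stripes more saturated
        f=((r-b)/tot>.12)&((gc/ (r+1))>.78)
        f=f.astype(float); best=None
        for it in range(2):
            cand=[]
            rng=np.arange(-14,14.1,1) if it==0 else np.arange(-1,1.1,.25)
            ox,oy=(0,0) if it==0 else best[1:3]
            for dx in rng+ox:
                for dy in rng+oy:
                    D=np.hypot(X-gx-dx,Y-gy-dy)
                    s=f[D<24].mean()-1.0*f[(D>24.5)&(D<29)].mean()
                    cand.append((s,dx,dy))
            best=max(cand)
        s,dx,dy=best; x,y=gx+dx,gy+dy
        dX,dY=X-x,Y-y; sc=[]
        for a in np.arange(0,360,1.):
            t=np.radians(a); u=dX*np.cos(t)+dY*np.sin(t); v=-dX*np.sin(t)+dY*np.cos(t)
            slot=(u>0)&(np.hypot(dX,dY)<23)&(abs(v)<4.5)
            sc.append(1-f[slot].mean())
        sc=np.array(sc); top=np.where(sc>sc.max()-.08)[0]
        ang=np.degrees(np.angle(np.exp(1j*np.radians(top)).mean()))
        out.append((round(x,1),round(y,1),round(ang,1),round(best[0],2),round(sc.max(),2)))
    return out
E
python3 - <<'E'
from h import *
c=calibration('wrist'); im=cv2.imread('pics/wr1.png')[:,:,::-1]
px=[(253,25),(383,46),(266,102),(342,154),(265,203)]
for p in [(253,38),(266,112),(236,100),(397,60),(375,55),(250,205)]: print(im[p[1],p[0]],end=' ')
G=[atz(c,p,20)[:2] for p in px]
for r in fitw(c,im,20,G): print(r)
for i in range(1,6):
  for q in ['mid','slot']:
    print(i,q,[(np.round(r['location']).tolist(),round(r['confidence'],2),atz(c,r['location'],16)[:2].round()) for r in tip_of(f'weight{i}_{q}','wrist')][:7])
E
```

```text
[239 212 142] [215 188 122] [156 151 143] [162 163 164] [242 228 155] [230 204 134] (np.float64(458.1), np.float64(-89.1), np.float64(95.0), np.float64(0.87), np.float64(0.88))
(np.float64(631.4), np.float64(-115.6), np.float64(17.0), np.float64(0.76), np.float64(0.39))
(np.float64(472.2), np.float64(-189.0), np.float64(-6.0), np.float64(0.63), np.float64(0.77))
(np.float64(577.9), np.float64(-262.0), np.float64(-24.0), np.float64(0.71), np.float64(0.92))
(np.float64(464.7), np.float64(-332.5), np.float64(-9.0), np.float64(0.78), np.float64(0.86))
1 mid [([253.0, 24.0], 0.71, array([457., -87.]))]
1 slot [([253.0, 8.0], 0.69, array([458., -67.]))]
2 mid [([264.0, 202.0], 0.68, array([ 463., -333.]))]
2 slot [([280.0, 204.0], 0.89, array([ 488., -337.]))]
3 mid [([385.0, 46.0], 0.62, array([ 635., -114.]))]
3 slot [([397.0, 42.0], 0.82, array([ 651., -108.])), ([354.0, 162.0], 0.49, array([ 596., -272.]))]
4 mid [([344.0, 154.0], 0.63, array([ 582., -261.])), ([357.0, 161.0], 0.45, array([ 601., -271.])), ([281.0, 106.0], 0.36, array([ 492., -194.]))]
4 slot [([354.0, 163.0], 0.6, array([ 598., -275.]))]
5 mid [([266.0, 102.0], 0.98, array([ 471., -188.]))]
5 slot [([284.0, 104.0], 0.59, array([ 496., -191.]))]
```

```bash
cat > look.py <<'E'
from h import *
import sys,pickle
n=sys.argv[1]; c,im=shot('wrist',n); pickle.dump(c,open('pics/'+n+'.pkl','wb'))
for q in sys.argv[2:]:
    print(q,[(np.round(r['location'],1).tolist(),round(r['confidence'],2)) for r in tip_of(q,'wrist')][:3])
E
python3 -m jog '.58 .03 0 0 0 0;.58 .03 0 0 0 0;.58 .03 0 0 0 0;.58 .03 0 0 0 0;.58 .03 0 0 0 0;.58 .03 0 0 0 0;.58 .03 0 0 0 0;.58 .03 0 0 0 0;.58 .03 0 0 0 0;.58 .03 0 0 0 0'
python3 look.py a1 carrier_top shaft_seat wheel_boss wheel_handle
python3 -m jog '.18 .08 0 0 0 0;.18 .08 0 0 0 0;.18 .08 0 0 0 0;.18 .08 0 0 0 0;.18 .08 0 0 0 0'
python3 look.py a2 carrier_top shaft_seat wheel_boss wheel_handle
python3 -m jog '.14 -.22 .02 0 0 0;.14 -.22 .02 0 0 0;.14 -.22 .02 0 0 0;.14 -.22 .02 0 0 0;.14 -.22 .02 0 0 0;.14 -.22 .02 0 0 0'
python3 look.py a3 carrier_top shaft_seat wheel_boss wheel_handle
```

```text
time_s: 3.62
ee_pos: [560.0, 9.6, 361.0]
ee_rot: [180.0, 0.0, 90.0]
force: [-0.7, 0.0, -0.2]
gripper_width: 91.0
carrier_top [([340.2, 118.0], 0.68)]
shaft_seat [([339.0, 333.8], 0.24)]
wheel_boss []
wheel_handle [([338.1, 334.5], 0.53)]
time_s: 4.28
ee_pos: [600.3, 98.0, 360.4]
ee_rot: [-179.9, 0.1, 89.9]
force: [-1.1, 0.1, 0.2]
gripper_width: 91.2
carrier_top [([301.3, 196.7], 0.59)]
shaft_seat [([326.0, 74.2], 0.71)]
wheel_boss [([163.0, 45.8], 0.91)]
wheel_handle [([164.4, 65.0], 0.98)]
time_s: 5.03
ee_pos: [490.5, 167.1, 352.0]
ee_rot: [179.9, 0.0, 89.8]
force: [-0.5, -0.3, 0.7]
gripper_width: 91.3
carrier_top [([400.7, 258.9], 0.81)]
shaft_seat [([409.5, 133.1], 0.7)]
wheel_boss [([248.2, 99.4], 0.83)]
wheel_handle [([245.6, 120.9], 0.73)]
```

Run:
```python
from h import *
import pickle
c=[pickle.load(open(f'pics/a{i}.pkl','rb')) for i in (1,2,3)]
print('car',tri([(c[0],(340.2,118)),(c[1],(301.3,196.7)),(c[2],(400.7,258.9))]))
print('car12',tri([(c[0],(340.2,118)),(c[1],(301.3,196.7))]))
print('seat',tri([(c[1],(326,74.2)),(c[2],(409.5,133.1))]))
print('boss',tri([(c[1],(163,45.8)),(c[2],(248.2,99.4))]))
print('hand',tri([(c[1],(164.4,65)),(c[2],(245.6,120.9))]))
a=cv2.imread('pics/a2.png')[20:220,140:390];b=cv2.imread('pics/a3.png')[60:260,200:450]
cv2.imwrite('pics/a23.png',np.hstack([cv2.resize(x,(400,320),interpolation=cv2.INTER_CUBIC) for x in (a,b)]))
```

```text
car (array([582.73736384,  79.99192604, 144.98011834]), array([1.9, 2.4, 1.5]))
car12 (array([582.0463336 ,  78.80144072, 135.22165451]), array([1.6, 1.6]))
seat (array([608.59076871, 218.24360273,  62.82716199]), array([1.8, 1.8]))
boss (array([400.12233278, 259.10539442,  45.08051611]), array([0.6, 0.6]))
hand (array([395.84848107, 234.12393457,  39.94894548]), array([2.1, 2.1]))
```

View pics/a23.png

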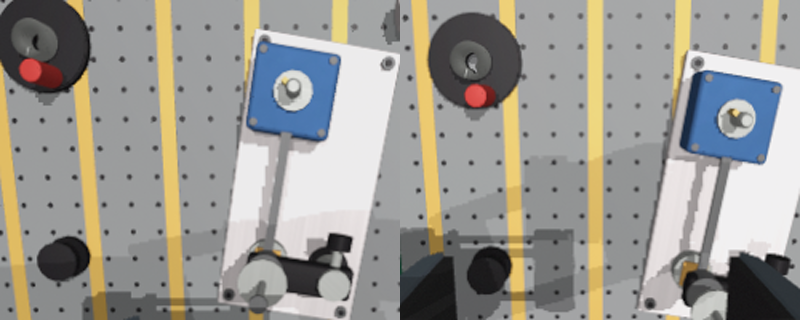

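The carrier is at about (582,79) and the seat at about (608,218), 141 mm apart, which agrees with the text. The wheel is at about (398,259). The slots are clearly visible, so I'll grasp weight1 with the tool x-axis along its slot.

```bash
python3 -m jog '-.512 -.065 .5 0 0 -.055;-.512 -.065 .5 0 0 -.055;-.512 -.065 .5 0 0 -.055;-.512 -.065 .5 0 0 -.055;-.512 -.065 .5 0 0 -.055;-.512 -.065 .5 0 0 -.055;-.512 -.065 .5 0 0 -.055;-.512 -.065 .5 0 0 -.055;-.512 -.065 .5 0 0 -.055;-.512 -.065 .5 0 0 -.055;-.512 -.065 .5 0 0 -.055;-.512 -.065 .5 0 0 -.055'
python3 look.py b1 weight1_mid weight1_slot; python3 -c "
from h import *
go([458,-89,35.5],95)
import pickle;c=pickle.load(open('pics/b1.pkl','rb'));im=cv2.imread('pics/b1.png')[:,:,::-1]
print(fitw(c,im,20,[(458,-89)]), proj(c,[458,-89,20]))"
```

```text
time_s: 6.28
ee_pos: [458.5, -89.0, 101.9]
ee_rot: [179.9, 0.0, 94.6]
force: [0.7, -0.5, 0.2]
gripper_width: 91.4
weight1_mid [([317.8, 214.9], 0.93)]
weight1_slot [([318.6, 186.8], 0.87)]
row [-0.001  -0.0016  0.1338] [ 0.0019  0.0009 -0.0031] len 67 deg 0
[(np.float64(458.2), np.float64(-88.5), np.float64(96.0), np.float64(0.87), np.float64(0.96))] [[317.09823392 216.93873791]]
```

View pics/b1.png

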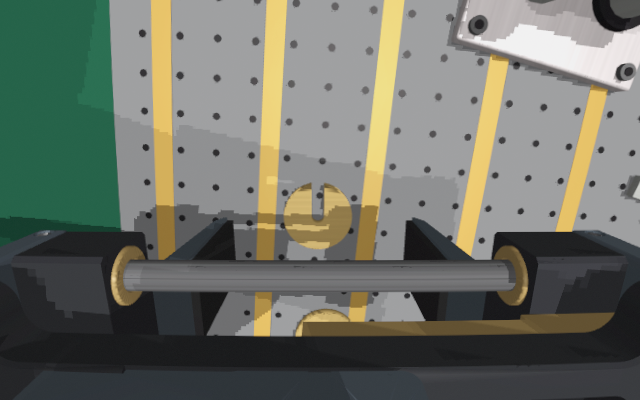

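```bash
python3 -m jog '0 -.001 .133 0 0 0;0 -.001 .133 0 0 0;0 -.001 .133 0 0 0;0 -.001 .133 0 0 0'
python3 -m jog '0 0 0 0 0 0;0 0 0 0 0 0;0 0 0 0 0 0;0 0 0 0 0 0;0 0 0 0 0 0;0 0 0 0 0 0' -1 25
python3 -m jog '0 0 -.25 0 0 0;0 0 -.25 0 0 0;0 0 -.25 0 0 0;0 0 -.25 0 0 0'
python3 -c "
from h import *
go([596.2,26,165],105)"
```

```text
time_s: 6.77
ee_pos: [459.2, -87.8, 36.3]
ee_rot: [179.8, 0.1, 94.8]
force: [-0.2, -0.2, -0.2]
gripper_width: 91.1
time_s: 7.27
ee_pos: [459.3, -87.7, 36.5]
ee_rot: [179.7, 0.1, 94.8]
force: [-0.2, 0.3, 0.3]
gripper_width: 53.9
time_s: 7.6
ee_pos: [463.2, -88.6, 169.0]
ee_rot: [178.9, 0.4, 94.8]
force: [1.2, 0.5, 0.5]
gripper_width: 27.4
row [0.2062 0.284  0.0121] [ 0.0119  0.005  -0.1133] len 176 deg 10
```

The fingers hadn't finished closing when I lifted, so the grasp missed. I'll go back, look again and retry with more rows.

```bash
python3 -m jog '0 -.01 .134 0.01 0 0;0 -.01 .134 0.01 0 0;0 -.01 .134 0.01 0 0;0 -.01 .134 0.01 0 0;0 -.01 .134 0.01 0 0;0 -.01 .134 0.01 0 0;0 -.01 .134 0.01 0 0;0 -.01 .134 0.01 0 0' .5
python3 look.py b2 weight1_mid weight1_slot; python3 -c "
from h import *
import pickle;c=pickle.load(open('pics/b2.pkl','rb'));im=cv2.imread('pics/b2.png')[:,:,::-1]
f=fitw(c,im,20,[(458,-89)])[0]; print(f)
go([f[0],f[1],35.5],f[2]);print(state()['gripper_width'])"
```

```text
time_s: 8.27
ee_pos: [460.2, -89.5, 102.7]
ee_rot: [179.7, 0.4, 94.8]
force: [0.6, 0.2, 0.1]
gripper_width: 68.3
weight1_mid [([315.2, 213.2], 0.66)]
weight1_slot [([317.2, 186.1], 0.9)]
(np.float64(458.0), np.float64(-88.8), np.float64(95.0), np.float64(0.87), np.float64(0.96))
row [ 0.0023 -0.004   0.1335] [ 0.0027  0.0041 -0.0023] len 67 deg 0
68.1465174414267
```

```bash
python3 -m jog '.002 -.004 .134 .003 .004 0;.002 -.004 .134 .003 .004 0;.002 -.004 .134 .003 .004 0;.002 -.004 .134 .003 .004 0;.002 -.004 .134 .003 .004 0'
python3 -m jog '0 0 0 0 0 0;0 0 0 0 0 0;0 0 0 0 0 0;0 0 0 0 0 0;0 0 0 0 0 0;0 0 0 0 0 0;0 0 0 0 0 0;0 0 0 0 0 0' -1 25
python3 -m jog '0 0 -.26 0 0 0;0 0 -.26 0 0 0;0 0 -.26 0 0 0;0 0 -.26 0 0 0;0 0 -.26 0 0 0;0 0 -.26 0 0 0'
python3 -c "
from h import *
go([596.2,26,165],105)"
```

```text
time_s: 8.83
ee_pos: [458.2, -89.0, 35.3]
ee_rot: [-180.0, 0.0, 94.8]
force: [0.2, -0.5, 0.4]
gripper_width: 68.2
time_s: 9.5
ee_pos: [458.1, -88.9, 35.3]
ee_rot: [-180.0, 0.0, 94.8]
force: [-0.5, 0.5, 2.1]
gripper_width: 47.4
time_s: 10.0
ee_pos: [457.5, -88.8, 164.8]
ee_rot: [-179.9, -0.0, 94.8]
force: [-0.5, 0.5, -1.5]
gripper_width: 47.6
row [ 0.2056  0.2956 -0.0008] [-0.0008 -0.0002 -0.1134] len 180 deg 10
```

Weight1 is gripped, with the opening at 47.6 mm. I'll move it to the pre-insertion pose.

```bash
python3 -m jog '.206 .295 0 0 0 -.113;.206 .295 0 0 0 -.113;.206 .295 0 0 0 -.113;.206 .295 0 0 0 -.113;.206 .295 0 0 0 -.113;.206 .295 0 0 0 -.113;.206 .295 0 0 0 -.113;.206 .295 0 0 0 -.113'
python3 look.py c1 carrier_top weight1_mid weight1_slot; python3 -c "
from h import *
import pickle;c=pickle.load(open('pics/c1.pkl','rb'))
print(proj(c,[[582,79,132],[582,79,189]]))
im=cv2.imread('pics/c1.png'); cv2.imwrite('pics/c1z.png',cv2.resize(im[20:270,200:440],None,fx=2.4,fy=2.4,interpolation=cv2.INTER_CUBIC))"
```

```text
time_s: 10.67
ee_pos: [593.9, 25.4, 162.8]
ee_rot: [-179.7, -0.1, 104.9]
force: [0.2, -0.8, -1.3]
gripper_width: 47.7
carrier_top [([327.0, 145.9], 0.72)]
weight1_mid [([318.5, 249.9], 0.89)]
weight1_slot [([318.5, 213.2], 0.85)]
[[322.68203254 144.23015216]
 [323.45354733 155.87183747]]
```

View pics/c1z.png

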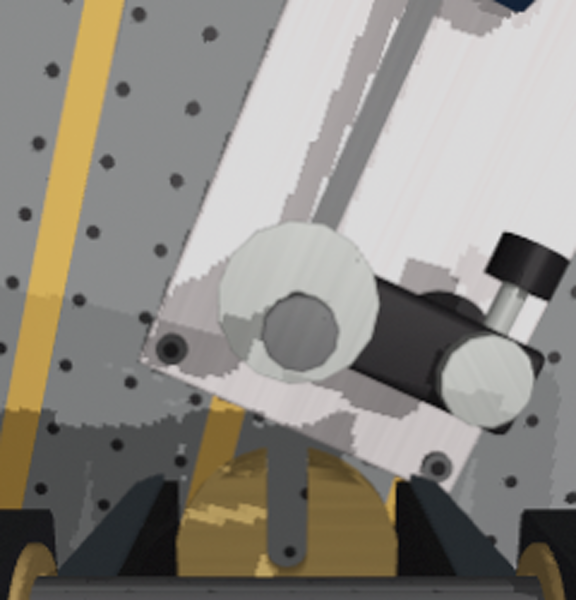

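```bash
python3 -m jog '0 .0045 .01 0 0 0;.01 .0045 .01 0 0 0;.03 .0045 .01 0 0 0;.045 .0045 .01 0 0 0;.06 .0045 .01 0 0 0;.07 .0045 .01 0 0 0;.08 .0045 .01 0 0 0;.08 .0045 .01 0 0 0'
python3 look.py c2 carrier_top; python3 -c "
from h import *
im=cv2.imread('pics/c2.png'); cv2.imwrite('pics/c2z.png',cv2.resize(im[90:290,220:420],None,fx=2.4,fy=2.4,interpolation=cv2.INTER_CUBIC))"
```

```text
time_s: 11.53
ee_pos: [586.5, 65.7, 159.8]
ee_rot: [-179.9, -0.0, 105.0]
force: [0.0, 0.1, -1.3]
gripper_width: 47.2
carrier_top [([318.2, 224.3], 0.57)]
```

View pics/c2z.png

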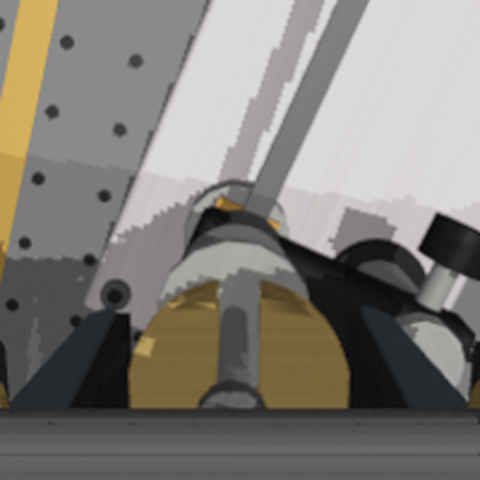

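```bash
python3 -m jog '0 -.002 .004 0 0 0;.01 -.002 .004 0 0 0;.02 -.002 .004 0 0 0;.025 -.002 .004 0 0 0;.026 -.002 .004 0 0 0;.026 -.002 .004 0 0 0'
python3 -m jog '0 0 .003 0 0 0;0 0 .006 0 0 0;0 0 .008 0 0 0;0 0 .008 0 0 0'
```

```text
time_s: 12.13
ee_pos: [582.5, 77.3, 157.8]
ee_rot: [-179.9, -0.0, 105.0]
force: [0.0, 0.6, -1.9]
gripper_width: 47.0
time_s: 12.47
ee_pos: [582.6, 77.2, 155.0]
ee_rot: [-180.0, -0.0, 104.9]
force: [-2.2, 0.7, 7.0]
gripper_width: 47.4
```

```bash
python3 -m jog '0 0 0 0 0 0;0 0 0 0 0 0;0 0 0 0 0 0;0 0 0 0 0 0;0 0 0 0 0 0' .4
python3 -m jog '0 0 -.08 0 0 0;0 0 -.17 0 0 0;0 0 -.17 0 0 0;0 0 -.17 0 0 0;0 0 -.17 0 0 0;0 0 -.17 0 0 0'
python3 -c "
from h import *
go([472,-189,150],40);go([472,-189,100],-6)"
```

```text
time_s: 12.88
ee_pos: [582.6, 77.2, 154.8]
ee_rot: [-179.9, -0.0, 104.9]
force: [1.0, -0.0, -0.6]
gripper_width: 63.7
time_s: 13.38
ee_pos: [581.7, 77.1, 238.0]
ee_rot: [-179.8, -0.0, 104.9]
force: [0.1, 0.1, -0.4]
gripper_width: 63.9
row [-0.4577 -0.3485  0.1773] [-0.0027  0.0012  0.7216] len 301 deg 65
row [-0.4578 -0.348   0.2773] [-0.0022  0.0024  1.2327] len 319 deg 111
```

```bash
python3 -m jog '-.458 -.348 .177 0 0 .72;-.458 -.348 .177 0 0 .72;-.458 -.348 .177 0 0 .72;-.458 -.348 .177 0 0 .72;-.458 -.348 .177 0 0 .72;-.458 -.348 .177 0 0 .72;-.458 -.348 .177 0 0 .72;-.458 -.348 .177 0 0 .72;-.458 -.348 .177 0 0 .72;-.458 -.348 .177 0 0 .72;-.458 -.348 .177 0 0 .72'
python3 -m jog '0 0 .1 0 0 .511;0 0 .1 0 0 .511;0 0 .1 0 0 .511;0 0 .1 0 0 .511;0 0 .1 0 0 .511;0 0 .1 0 0 .511;0 0 .1 0 0 .511;0 0 .1 0 0 .511;0 0 .1 0 0 .511'
cat > pick.py <<'E'
from h import *
import sys
x,y=map(float,sys.argv[1:3]); i=sys.argv[3]
c,im=shot('wrist','p'+i)
f=fitw(c,im,20,[(x,y)])[0]; print([float(v) for v in f])
for q in ('mid','slot'): print(q,[(atz(c,r['location'],16)[:2].round(1),round(r['confidence'],2)) for r in tip_of(f'weight{i}_{q}','wrist')][:2])
go([f[0],f[1],35.3],f[2])
E
python3 pick.py 472 -189 5
```

```text
time_s: 14.3
ee_pos: [471.4, -188.9, 148.9]
ee_rot: [-179.7, 0.3, 40.3]
force: [0.8, 0.6, -0.2]
gripper_width: 64.3
time_s: 15.05
ee_pos: [471.2, -188.2, 98.6]
ee_rot: [-180.0, 0.4, -5.5]
force: [0.3, 0.2, 0.2]
gripper_width: 64.1
[472.8, -190.2, -6.0, 0.64, 0.76]
mid [(array([ 472.8, -189.9]), 0.8), (array([ 465.9, -334.1]), 0.4)]
slot [(array([ 492.7, -192.3]), 0.97)]
row [0.0045 0.003  0.127 ] [-0.      0.0045  0.0046] len 64 deg 1
```

```bash
python3 -m jog '.004 .003 .127 0 .004 .005;.004 .003 .127 0 .004 .005;.004 .003 .127 0 .004 .005;.004 .003 .127 0 .004 .005;.004 .003 .127 0 .004 .005'
python3 -m jog '0 0 0 0 0 0;0 0 0 0 0 0;0 0 0 0 0 0;0 0 0 0 0 0;0 0 0 0 0 0;0 0 0 0 0 0;0 0 0 0 0 0' -1 25
python3 -m jog '0 0 -.27 0 0 0;0 0 -.27 0 0 0;0 0 -.27 0 0 0;0 0 -.27 0 0 0;0 0 -.27 0 0 0;0 0 -.27 0 0 0'
python3 -c "
from h import *
go([529.3,91.8,170],-15)"
```

```text
time_s: 15.62
ee_pos: [472.5, -190.1, 35.3]
ee_rot: [-180.0, 0.1, -6.0]
force: [-0.6, -0.0, -0.3]
gripper_width: 63.8
time_s: 16.2
ee_pos: [472.4, -190.1, 35.3]
ee_rot: [-180.0, 0.1, -6.0]
force: [-0.4, 0.1, 0.4]
gripper_width: 47.4
time_s: 16.7
ee_pos: [472.1, -189.9, 169.8]
ee_rot: [-180.0, 0.1, -6.0]
force: [-0.4, 0.6, -1.0]
gripper_width: 47.6
row [ 5.530e-02 -5.722e-01 -4.000e-04] [-1.000e-04  1.100e-03  1.004e-01] len 287 deg 9
```

```bash
python3 -m jog '.055 -.572 0 0 0 .1;.055 -.572 0 0 0 .1;.055 -.572 0 0 0 .1;.055 -.572 0 0 0 .1;.055 -.572 0 0 0 .1;.055 -.572 0 0 0 .1;.055 -.572 0 0 0 .1;.055 -.572 0 0 0 .1;.055 -.572 0 0 0 .1;.055 -.572 0 0 0 .1'
python3 look.py c3 carrier_top weight1_slot weight1_mid weight5_mid weight5_slot; python3 -c "
from h import *
go([582.4,77.5,166],-15)
import pickle;c=pickle.load(open('pics/c3.pkl','rb'))
print(proj(c,[[582.4,77.5,132],[582.4,77.5,189]]))
im=cv2.imread('pics/c3.png'); cv2.imwrite('pics/c3z.png',cv2.resize(im[70:270,220:420],None,fx=2.4,fy=2.4,interpolation=cv2.INTER_CUBIC))"
```

```text
time_s: 17.53
ee_pos: [527.7, 91.2, 167.5]
ee_rot: [179.8, 0.4, -14.9]
force: [-0.6, -0.2, -1.7]
gripper_width: 47.5
carrier_top [([318.8, 139.7], 0.52)]
weight1_slot [([290.3, 157.1], 0.59)]
weight1_mid [([317.4, 138.6], 0.96)]
weight5_mid [([316.9, 247.6], 0.71)]
weight5_slot [([319.4, 217.0], 0.7)]
row [ 0.1099 -0.0027  0.0073] [ 0.0001  0.0012 -0.0009] len 55 deg 0
[[317.83681236 141.58773641]
 [317.61498512 152.845716  ]]
```

View pics/c3z.png

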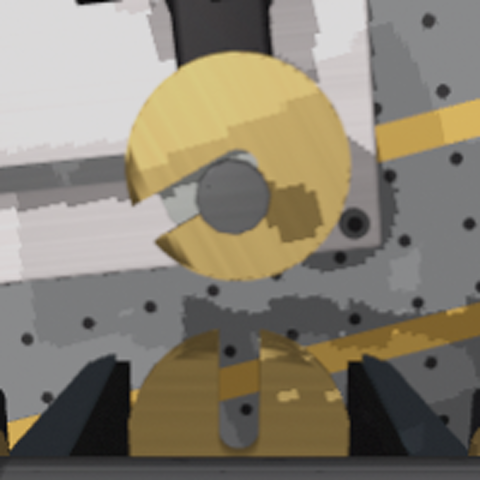

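```bash
python3 -m jog '0 -.002 .004 0 0 0;.015 -.002 .004 0 0 0;.03 -.002 .004 0 0 0;.045 -.002 .004 0 0 0;.06 -.002 .004 0 0 0;.075 -.002 .004 0 0 0;.09 -.002 .004 0 0 0;.1 -.002 .004 0 0 0;.108 -.002 .004 0 0 0;.11 -.002 .004 0 0 0;.11 -.002 .004 0 0 0'
python3 -m jog '0 0 .002 0 0 0;0 0 .004 0 0 0;0 0 .006 0 0 0;0 0 .006 0 0 0'
```

```text
time_s: 18.75
ee_pos: [582.5, 77.1, 167.5]
ee_rot: [180.0, 0.1, -15.1]
force: [0.3, -0.8, -1.3]
gripper_width: 47.3
time_s: 19.08
ee_pos: [582.1, 77.1, 164.3]
ee_rot: [180.0, 0.2, -15.1]
force: [-0.3, 0.2, -1.4]
gripper_width: 47.6
```

```bash
python3 -m jog '0 0 .002 0 0 0;0 0 .003 0 0 0;0 0 .003 0 0 0'
python3 -m jog '0 0 0 0 0 0;0 0 0 0 0 0;0 0 0 0 0 0;0 0 0 0 0 0;0 0 0 0 0 0' .4
python3 -m jog '0 0 -.08 0 0 0;0 0 -.17 0 0 0;0 0 -.17 0 0 0;0 0 -.17 0 0 0;0 0 -.17 0 0 0;0 0 -.17 0 0 0'
python3 -c "
from h import *
go([632,-115,100],17)"
```

```text
time_s: 19.33
ee_pos: [582.0, 77.2, 163.0]
ee_rot: [180.0, 0.2, -15.1]
force: [-0.9, 0.8, 1.7]
gripper_width: 47.4
time_s: 19.75
ee_pos: [582.0, 77.2, 163.0]
ee_rot: [180.0, 0.2, -15.1]
force: [0.4, -0.5, 0.5]
gripper_width: 63.5
time_s: 20.25
ee_pos: [581.4, 77.1, 246.5]
ee_rot: [179.9, 0.3, -15.1]
force: [0.7, 0.4, -0.1]
gripper_width: 63.7
row [0.1993 0.3442 0.2924] [-1.000e-04  3.700e-03 -3.565e-01] len 247 deg 32
```

```bash
python3 -m jog '.05 .09 0 0 0 -.1;.1 .17 0 0 0 -.2;.2 .344 .29 0 .003 -.356;.2 .344 .29 0 .003 -.356;.2 .344 .29 0 .003 -.356;.2 .344 .29 0 .003 -.356;.2 .344 .29 0 .003 -.356;.2 .344 .29 0 .003 -.356;.2 .344 .29 0 .003 -.356;.2 .344 .29 0 .003 -.356;.2 .344 .29 0 .003 -.356'
python3 pick.py 632 -115 3
```

```text
time_s: 21.17
ee_pos: [633.0, -114.1, 102.5]
ee_rot: [180.0, -0.1, 17.0]
force: [-0.9, 0.3, 0.7]
gripper_width: 64.0
[633.5, -116.5, 16.0, 0.75, 0.42]
mid [(array([ 632.7, -115.3]), 0.62)]
slot [(array([ 651.7, -113.1]), 0.71)]
row [-0.0004  0.0047  0.1346] [ 0.0004 -0.0007  0.0114] len 67 deg 1
```

Run:
```python
from h import *
im=cv2.imread('pics/p3.png'); u,v=proj(calibration('wrist'),[633,-116,20])[0].astype(int); print(u,v)
cv2.imwrite('pics/p3z.png',cv2.resize(im[v-60:v+45,u-60:u+60],None,fx=4,fy=4,interpolation=cv2.INTER_CUBIC))
```

```text
321 218
```

View pics/p3z.png

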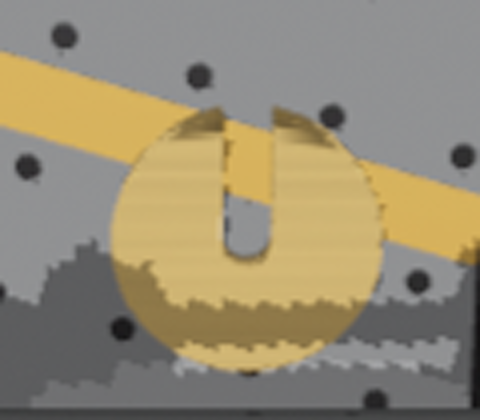

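```bash
python3 -m jog '0 .004 .1345 0 0 0;0 .004 .1345 0 0 0;0 .004 .1345 0 0 0;0 .004 .1345 0 0 0;0 .004 .1345 0 0 0'
python3 -m jog '0 0 0 0 0 0;0 0 0 0 0 0;0 0 0 0 0 0;0 0 0 0 0 0;0 0 0 0 0 0;0 0 0 0 0 0;0 0 0 0 0 0' -1 25
python3 -m jog '0 0 -.285 0 0 0;0 0 -.285 0 0 0;0 0 -.285 0 0 0;0 0 -.285 0 0 0;0 0 -.285 0 0 0;0 0 -.285 0 0 0'
python3 -c "
from h import *
go([596.7,24.3,178],105)"
```

```text
time_s: 21.73
ee_pos: [633.9, -115.6, 36.1]
ee_rot: [179.9, -0.1, 17.1]
force: [-0.0, -0.9, -0.6]
gripper_width: 63.7
time_s: 22.32
ee_pos: [634.0, -115.6, 36.5]
ee_rot: [179.9, -0.1, 17.1]
force: [-0.9, 0.6, 4.0]
gripper_width: 47.1
time_s: 22.82
ee_pos: [633.7, -115.6, 179.4]
ee_rot: [179.9, -0.2, 17.1]
force: [-0.6, -0.3, -1.0]
gripper_width: 47.4
row [ 0.0114 -0.2893  0.0023] [ 2.700e-03 -9.000e-04 -9.771e-01] len 145 deg 88
```

```bash
python3 -m jog '0 0 0 0 0 -.977;0 0 0 0 0 -.977;0 0 0 0 0 -.977;0 0 0 0 0 -.977;0 0 0 0 0 -.977;0 0 0 0 0 -.977;0 0 0 0 0 -.977;0 0 0 0 0 -.977;0.005 -.1 0 0 0 -.977;0.011 -.289 .002 0 0 -.977;0.011 -.289 .002 0 0 -.977;0.011 -.289 .002 0 0 -.977;0.011 -.289 .002 0 0 -.977;0.011 -.289 .002 0 0 -.977;0.011 -.289 .002 0 0 -.977;0.011 -.289 .002 0 0 -.977'
cat > rel.py <<'E'
from h import *
import sys
# lateral offset rod vs slot of the held disc, from the wrist picture
n,yaw,z=sys.argv[1],float(sys.argv[2]),float(sys.argv[3])
c,im=shot('wrist',n); go([582.4,77.4,z],yaw)
print('pred button',proj(c,[582.4,77.4,189])[0].round(1))
p=c
for q in ['carrier_top','weight1_mid','weight1_slot','weight2_mid','weight2_slot','weight3_mid','weight3_slot','weight4_mid','weight4_slot','weight5_mid','weight5_slot']:
    print(q,[(np.round(r['location'],1).tolist(),round(r['confidence'],2)) for r in tip_of(q,'wrist')][:2])
cv2.imwrite('pics/'+n+'z.png',cv2.resize(im[70:270,220:420,::-1],None,fx=2.4,fy=2.4,interpolation=cv2.INTER_CUBIC))
E
python3 rel.py c4 105 172
```

```text
time_s: 24.15
ee_pos: [596.1, 23.5, 176.7]
ee_rot: [179.9, 0.1, 104.9]
force: [0.7, 0.8, -0.8]
gripper_width: 47.2
row [0.1117 0.0009 0.0099] [ 0.001   0.0009 -0.0013] len 56 deg 0
pred button [319.2 150.4]
carrier_top [([318.5, 141.6], 0.95)]
weight1_mid []
weight1_slot [([350.4, 159.4], 0.48)]
weight2_mid [([319.2, 143.0], 0.48)]
weight2_slot []
weight3_mid [([321.0, 250.5], 0.69)]
weight3_slot [([321.3, 217.8], 0.8)]
weight4_mid []
weight4_slot []
weight5_mid [([320.5, 144.0], 0.84)]
weight5_slot [([351.3, 160.5], 0.67)]
```

View pics/c4z.png

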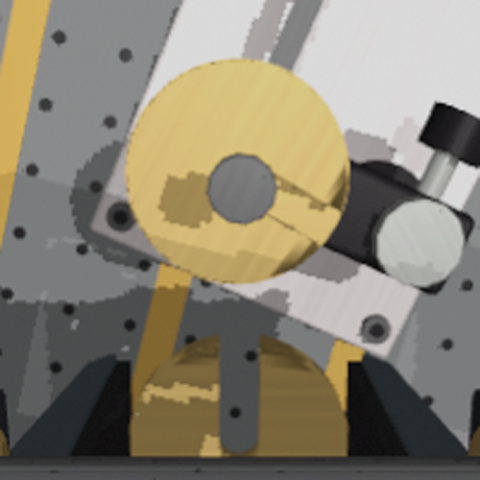

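```bash
python3 -m jog '0 0 .004 0 0 0;.015 0 .004 0 0 0;.03 0 .004 0 0 0;.045 0 .004 0 0 0;.06 0 .004 0 0 0;.075 0 .004 0 0 0;.09 0 .004 0 0 0;.1 0 .004 0 0 0;.108 0 .004 0 0 0;.112 0 .004 0 0 0;.112 0 .004 0 0 0'
python3 -m jog '0 0 .002 0 0 0;0 0 .004 0 0 0;0 0 .006 0 0 0;0 0 .006 0 0 0'
```

```text
time_s: 25.67
ee_pos: [582.0, 78.6, 176.2]
ee_rot: [179.8, 0.1, 105.0]
force: [-0.2, -0.1, -1.5]
gripper_width: 46.8
time_s: 26.0
ee_pos: [581.9, 78.3, 172.8]
ee_rot: [179.8, 0.1, 105.0]
force: [0.3, -1.3, -1.9]
gripper_width: 47.5
```

```bash
python3 -m jog '0 0 .002 0 0 0;0 0 .0035 0 0 0;0 0 .0035 0 0 0'
python3 -m jog '0 0 0 0 0 0;0 0 0 0 0 0;0 0 0 0 0 0;0 0 0 0 0 0;0 0 0 0 0 0' .4
python3 -m jog '0 0 -.08 0 0 0;0 0 -.15 0 0 0;0 0 -.15 0 0 0;0 0 -.15 0 0 0;0 0 -.15 0 0 0;0 0 -.15 0 0 0'
python3 -c "
from h import *
go([578,-262,160],30)"
```

```text
time_s: 26.25
ee_pos: [582.1, 78.1, 172.2]
ee_rot: [179.8, 0.1, 105.0]
force: [-1.2, 0.6, 4.9]
gripper_width: 47.3
time_s: 26.67
ee_pos: [582.1, 78.1, 171.9]
ee_rot: [179.8, 0.1, 105.0]
force: [-1.4, 0.2, 0.4]
gripper_width: 63.8
time_s: 27.17
ee_pos: [580.9, 78.1, 245.4]
ee_rot: [180.0, 0.1, 105.0]
force: [0.1, 0.1, -0.2]
gripper_width: 63.8
row [-0.6553 -0.1815  0.1715] [1.00e-03 4.00e-04 8.33e-01] len 351 deg 75
```

```bash
python3 -m jog '-.1 -.03 0 0 0 .08;-.17 -.05 0 0 0 .16;-.655 -.18 .17 0 0 .833;-.655 -.18 .17 0 0 .833;-.655 -.18 .17 0 0 .833;-.655 -.18 .17 0 0 .833;-.655 -.18 .17 0 0 .833;-.655 -.18 .17 0 0 .833;-.655 -.18 .17 0 0 .833;-.655 -.18 .17 0 0 .833;-.655 -.18 .17 0 0 .833;-.655 -.18 .17 0 0 .833;-.655 -.18 .17 0 0 .833'
python3 -m jog '0 0 .12 0 0 .6;0 0 .12 0 0 .6;0 0 .12 0 0 .6;0 0 .12 0 0 .6;0 0 .12 0 0 .6;0 0 .12 0 0 .6;0 0 .12 0 0 .6;0 0 .12 0 0 .6;0 0 .12 0 0 .6;0 0 .12 0 0 .6'
python3 pick.py 578 -262 4
```

```text
time_s: 28.25
ee_pos: [578.1, -261.5, 159.4]
ee_rot: [-180.0, 0.1, 30.1]
force: [0.4, -0.2, -0.1]
gripper_width: 63.8
time_s: 29.08
ee_pos: [577.9, -260.9, 99.1]
ee_rot: [180.0, 0.1, -23.7]
force: [-0.5, 0.5, -0.5]
gripper_width: 63.5
[579.2, -264.2, -25.0, 0.72, 0.93]
mid []
slot [(array([ 597.1, -272. ]), 0.87)]
row [0.0048 0.0044 0.128 ] [0.0003 0.0008 0.0134] len 64 deg 1
```

```bash
python3 -m jog '.0045 .0045 .127 0 0 .013;.0045 .0045 .127 0 0 .013;.0045 .0045 .127 0 0 .013;.0045 .0045 .127 0 0 .013;.0045 .0045 .127 0 0 .013'
python3 -m jog '0 0 0 0 0 0;0 0 0 0 0 0;0 0 0 0 0 0;0 0 0 0 0 0;0 0 0 0 0 0;0 0 0 0 0 0;0 0 0 0 0 0' -1 25
python3 -m jog '0 0 -.3 0 0 0;0 0 -.3 0 0 0;0 0 -.3 0 0 0;0 0 -.3 0 0 0;0 0 -.3 0 0 0;0 0 -.3 0 0 0'
python3 -c "
from h import *
go([529.1,91.8,185],-15)"
```

```text
time_s: 29.65
ee_pos: [579.0, -264.1, 35.7]
ee_rot: [180.0, 0.1, -24.9]
force: [-0.8, 0.4, 1.5]
gripper_width: 63.8
time_s: 30.23
ee_pos: [578.9, -264.1, 35.8]
ee_rot: [180.0, 0.1, -24.9]
force: [0.1, 0.8, 0.1]
gripper_width: 47.4
time_s: 30.73
ee_pos: [579.7, -264.4, 187.4]
ee_rot: [180.0, -0.1, -24.9]
force: [-0.6, 0.1, -1.5]
gripper_width: 47.3
row [-0.3919 -0.6034  0.0037] [ 0.0005 -0.0011 -0.1102] len 360 deg 10
```

```bash
python3 -m jog '-.392 -.603 .003 0 0 -.11;-.392 -.603 .003 0 0 -.11;-.392 -.603 .003 0 0 -.11;-.392 -.603 .003 0 0 -.11;-.392 -.603 .003 0 0 -.11;-.392 -.603 .003 0 0 -.11;-.392 -.603 .003 0 0 -.11;-.392 -.603 .003 0 0 -.11;-.392 -.603 .003 0 0 -.11;-.392 -.603 .003 0 0 -.11;-.392 -.603 .003 0 0 -.11;-.392 -.603 .003 0 0 -.11'
python3 rel.py c5 -15 179.5
```

```text
time_s: 31.73
ee_pos: [528.2, 91.0, 183.8]
ee_rot: [179.8, 0.1, -15.0]
force: [-0.6, -0.1, -1.6]
gripper_width: 47.3
row [ 0.111  -0.0026  0.0092] [ 0.0015  0.0003 -0.0006] len 56 deg 0
pred button [317.6 149.9]
carrier_top [([316.5, 140.0], 0.96), ([288.5, 160.3], 0.4)]
weight1_mid []
weight1_slot []
weight2_mid []
weight2_slot []
weight3_mid [([319.3, 139.7], 0.68)]
weight3_slot [([289.4, 160.4], 0.77), ([318.7, 216.5], 0.65)]
weight4_mid [([319.5, 251.5], 0.92)]
weight4_slot [([317.6, 216.9], 0.9)]
weight5_mid []
weight5_slot []
```

View pics/c5z.png

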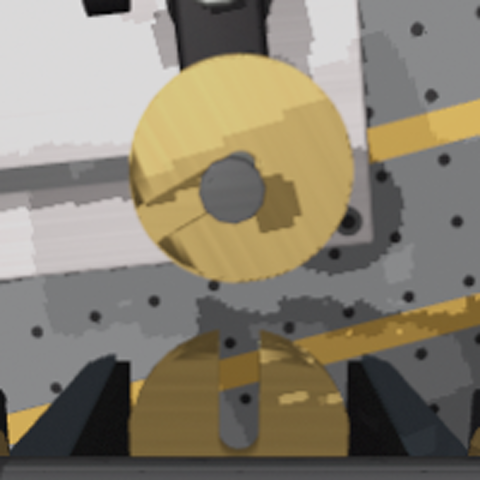

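```bash
python3 -m jog '0 -.002 .004 0 0 0;.015 -.002 .004 0 0 0;.03 -.002 .004 0 0 0;.045 -.002 .004 0 0 0;.06 -.002 .004 0 0 0;.075 -.002 .004 0 0 0;.09 -.002 .004 0 0 0;.1 -.002 .004 0 0 0;.108 -.002 .004 0 0 0;.111 -.002 .004 0 0 0;.111 -.002 .004 0 0 0'
python3 -m jog '0 0 .002 0 0 0;0 0 .004 0 0 0;0 0 .006 0 0 0;0 0 .006 0 0 0'
```

```text
time_s: 33.25
ee_pos: [583.1, 78.0, 183.4]
ee_rot: [180.0, -0.1, -15.0]
force: [-0.2, 0.5, -0.7]
gripper_width: 47.3
time_s: 33.58
ee_pos: [582.7, 78.0, 180.2]
ee_rot: [179.9, -0.1, -15.0]
force: [-1.0, -0.7, -1.8]
gripper_width: 47.7
```

```bash
python3 -m jog '0 0 .002 0 0 0;0 0 .003 0 0 0;0 0 .003 0 0 0'
python3 -m jog '0 0 0 0 0 0;0 0 0 0 0 0;0 0 0 0 0 0;0 0 0 0 0 0;0 0 0 0 0 0' .4
python3 -m jog '0 0 -.08 0 0 0;0 0 -.13 0 0 0;0 0 -.13 0 0 0;0 0 -.13 0 0 0;0 0 -.13 0 0 0;0 0 -.13 0 0 0'
python3 -c "
from h import *
go([465,-332.5,120],-9)"
```

```text
time_s: 33.83
ee_pos: [582.8, 78.1, 179.5]
ee_rot: [180.0, -0.1, -15.0]
force: [-1.6, 0.2, 4.0]
gripper_width: 47.3
time_s: 34.25
ee_pos: [582.8, 78.1, 179.2]
ee_rot: [180.0, -0.1, -15.0]
force: [-0.1, -0.1, 0.0]
gripper_width: 63.8
time_s: 34.75
ee_pos: [581.8, 78.0, 242.6]
ee_rot: [179.9, 0.1, -15.0]
force: [0.9, -0.5, -0.0]
gripper_width: 63.6
row [-0.0124  0.8531  0.2469] [ 0.0012  0.001  -0.067 ] len 444 deg 6
```

```bash
python3 -m jog '0 .08 0 0 0 0;0 .17 0 0 0 0;-.012 .853 .247 0 0 -.067;-.012 .853 .247 0 0 -.067;-.012 .853 .247 0 0 -.067;-.012 .853 .247 0 0 -.067;-.012 .853 .247 0 0 -.067;-.012 .853 .247 0 0 -.067;-.012 .853 .247 0 0 -.067;-.012 .853 .247 0 0 -.067;-.012 .853 .247 0 0 -.067;-.012 .853 .247 0 0 -.067;-.012 .853 .247 0 0 -.067;-.012 .853 .247 0 0 -.067;-.012 .853 .247 0 0 -.067'
python3 pick.py 465 -332.5 2
```

```text
time_s: 36.0
ee_pos: [465.5, -331.4, 119.9]
ee_rot: [179.9, 0.1, -8.9]
force: [0.5, 0.1, 0.8]
gripper_width: 63.9
[480.0, -347.5, 124.0, 0.37, 0.42]
mid [(array([ 485.7, -355.8]), 0.76)]
slot [(array([ 508.4, -360.2]), 0.58)]
row [0.0332 0.027  0.1703] [-1.0000e-04  1.8000e-03 -1.4766e+00] len 88 deg 133
```

Weight2 has been knocked aside, so I'll refit it around the new detection.

```bash
python3 pick.py 486 -356 2
```

```text
[486.2, -356.0, -4.5, 0.77, 0.41]
mid [(array([ 487.9, -356.9]), 0.66)]
slot [(array([ 507.3, -360.5]), 0.9)]
row [0.0483 0.0409 0.1701] [ 0.0013  0.0008 -0.0492] len 91 deg 4
```

Run:
```python
from h import *
im3=cv2.imread('pics/p3.png')[:,:,::-1].astype(int)
print('stripe',im3[158+21,321-60+5],im3[158+42,321-60+62],'brass',im3[158+60,321-60+40],'shadow brass',im3[158+80,321-60+60])
im=cv2.imread('pics/p2.png')[:,:,::-1]; c=calibration('wrist')
gx,gy=486.2,-356.0
g=np.linspace(-23,23,93); X,Y=np.meshgrid(g,g)
uv=proj(c,np.stack([X+gx,Y+gy,np.full_like(X,20)],-1).reshape(-1,3)).astype(np.float32).reshape(93,93,2)
m=cv2.remap(im,uv[...,0],uv[...,1],1).astype(float)
br=m[...,2]/(m[...,0]+1)
print(np.percentile(br,[5,10,20,50,80,90,95]).round(2))
for lo in (.46,.5,.53):
  f=(br>lo)&(br<.72); sc=[]
  for a in np.arange(-60,60,1.):
    t=np.radians(a);u=X*np.cos(t)+Y*np.sin(t);v=-X*np.sin(t)+Y*np.cos(t)
    sc.append(1-f[(u>0)&(np.hypot(X,Y)<22)&(abs(v)<4)].mean())
  sc=np.array(sc); k=np.where(sc>sc.max()-.05)[0]; print(lo,(k.mean()-60),sc.max())
```

```text
stripe [216 180  94] [215 178  92] brass [205 179 114] shadow brass [142 120  72]
[0.46 0.55 0.57 0.57 0.66 1.01 1.01]
0.46 -7.5 0.8593974175035868
0.5 -7.0 0.9253945480631277
0.53 -7.0 0.9340028694404591
```

```bash
python3 -m jog '.0483 .041 0 0 0 -.02;.0483 .041 0 0 0 -.02;.0483 .041 .168 0 0 -.02;.0483 .041 .168 0 0 -.02;.0483 .041 .168 0 0 -.02;.0483 .041 .168 0 0 -.02;.0483 .041 .168 0 0 -.02;.0483 .041 .168 0 0 -.02'
python3 -m jog '0 0 0 0 0 0;0 0 0 0 0 0;0 0 0 0 0 0;0 0 0 0 0 0;0 0 0 0 0 0;0 0 0 0 0 0;0 0 0 0 0 0' -1 25
python3 -m jog '0 0 -.31 0 0 0;0 0 -.31 0 0 0;0 0 -.31 0 0 0;0 0 -.31 0 0 0;0 0 -.31 0 0 0;0 0 -.31 0 0 0'
python3 -c "
from h import *
go([596.7,-40,195],75)"
```

```text
time_s: 36.97
ee_pos: [486.1, -355.8, 36.5]
ee_rot: [179.9, 0.1, -7.1]
force: [-0.4, -0.6, -0.4]
gripper_width: 63.6
time_s: 37.55
ee_pos: [486.0, -355.8, 36.8]
ee_rot: [179.9, 0.1, -7.1]
force: [-0.8, 0.6, 1.5]
gripper_width: 47.6
time_s: 38.05
ee_pos: [486.9, -356.0, 193.5]
ee_rot: [179.8, -0.1, -7.1]
force: [-0.7, -0.6, -2.3]
gripper_width: 47.3
row [ 0.1395 -0.6543 -0.0054] [ 3.000e-03  7.000e-04 -9.125e-01] len 335 deg 82
```

```bash
python3 -m jog '.14 -.654 0 0 0 -.912;.14 -.654 0 0 0 -.912;.14 -.654 0 0 0 -.912;.14 -.654 0 0 0 -.912;.14 -.654 0 0 0 -.912;.14 -.654 0 0 0 -.912;.14 -.654 0 0 0 -.912;.14 -.654 0 0 0 -.912;.14 -.654 0 0 0 -.912;.14 -.654 0 0 0 -.912;.14 -.654 0 0 0 -.912;.14 -.654 0 0 0 -.912;.14 -.654 0 0 0 -.912;.14 -.654 0 0 0 -.912'
python3 -c "
from h import *
go([596.7,24.3,193],105)"
```

```text
time_s: 39.22
ee_pos: [595.9, -40.1, 190.1]
ee_rot: [-179.9, 0.2, 74.9]
force: [0.2, -0.2, -0.4]
gripper_width: 47.2
row [ 0.1247 -0.0321 -0.0062] [-0.0016  0.0024 -0.3349] len 64 deg 30
```

```bash
python3 -m jog '0 0 -.006 0 0 -.334;0 0 -.006 0 0 -.334;0 0 -.006 0 0 -.334;.125 -.032 -.006 0 .002 -.334;.125 -.032 -.006 0 .002 -.334;.125 -.032 -.006 0 .002 -.334;.125 -.032 -.006 0 .002 -.334;.125 -.032 -.006 0 .002 -.334'
python3 rel.py c6 105 188.3
```

```text
time_s: 39.88
ee_pos: [596.4, 23.9, 192.2]
ee_rot: [-179.8, 0.0, 104.9]
force: [-0.9, -0.9, -1.3]
gripper_width: 47.2
row [0.1112 0.0002 0.0081] [-0.0024  0.0002 -0.0017] len 56 deg 0
pred button [318.  147.8]
carrier_top [([319.6, 141.1], 0.43)]
weight1_mid []
weight1_slot []
weight2_mid [([318.9, 251.8], 0.84)]
weight2_slot [([321.5, 208.7], 0.94)]
weight3_mid [([322.4, 143.5], 0.96)]
weight3_slot []
weight4_mid [([320.2, 138.4], 0.68)]
weight4_slot [([348.5, 160.0], 0.87)]
weight5_mid []
weight5_slot []
```

View pics/c6z.png

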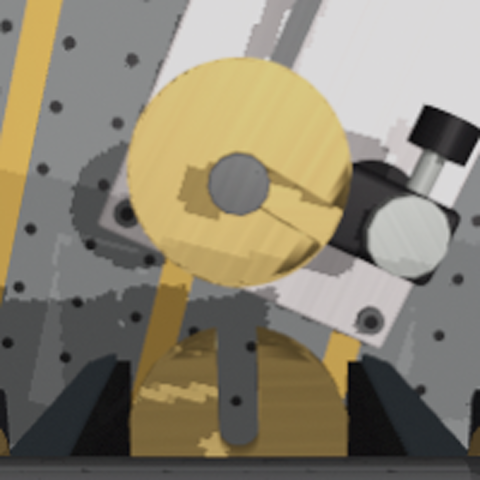

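```bash
python3 -m jog '0 0 .004 0 0 0;.015 0 .004 0 0 0;.03 0 .004 0 0 0;.045 0 .004 0 0 0;.06 0 .004 0 0 0;.075 0 .004 0 0 0;.09 0 .004 0 0 0;.1 0 .004 0 0 0;.108 0 .004 0 0 0;.111 0 .004 0 0 0;.111 0 .004 0 0 0'
python3 -m jog '0 0 .002 0 0 0;0 0 .004 0 0 0;0 0 .006 0 0 0;0 0 .006 0 0 0'
```

```text
time_s: 41.4
ee_pos: [582.4, 78.4, 191.0]
ee_rot: [-179.9, 0.0, 104.9]
force: [1.2, 0.1, -1.2]
gripper_width: 47.1
time_s: 41.73
ee_pos: [582.6, 78.0, 188.4]
ee_rot: [-179.9, 0.0, 104.9]
force: [-1.1, -0.0, 2.9]
gripper_width: 47.6
```

```bash
python3 -m jog '0 0 0 0 0 0;0 0 0 0 0 0;0 0 0 0 0 0;0 0 0 0 0 0;0 0 0 0 0 0' .4
python3 -m jog '0 0 -.08 0 0 0;0 0 -.12 0 0 0;0 0 -.12 0 0 0;0 0 -.12 0 0 0;0 0 -.12 0 0 0'
python3 -m jog '-.12 0 0 0 0 0;-.12 0 0 0 0 0;-.12 0 0 0 0 0;-.12 0 0 0 0 0'
python3 rel.py d1 105 200
python3 -c "
from h import *
go([605,160,225],90)"
```

```text
time_s: 42.15
ee_pos: [582.6, 78.0, 188.3]
ee_rot: [-179.9, 0.0, 104.9]
force: [0.5, -0.0, -0.8]
gripper_width: 64.2
time_s: 42.57
ee_pos: [582.2, 78.0, 247.4]
ee_rot: [-179.8, 0.0, 104.9]
force: [-0.5, -0.0, -0.3]
gripper_width: 63.7
time_s: 42.9
ee_pos: [597.0, 19.5, 245.7]
ee_rot: [-179.6, -0.1, 104.8]
force: [-0.1, 0.0, 0.2]
gripper_width: 63.9
row [0.1177 0.0019 0.0922] [-0.004  -0.0009 -0.0014] len 75 deg 0
pred button [319.8 133. ]
carrier_top []
weight1_mid [([321.7, 129.8], 0.65)]
weight1_slot []
weight2_mid [([319.3, 130.3], 0.85)]
weight2_slot [([324.4, 97.4], 0.82)]
weight3_mid []
weight3_slot []
weight4_mid [([323.9, 128.0], 0.63), ([322.4, 98.0], 0.61)]
weight4_slot []
weight5_mid []
weight5_slot []
row [0.2662 0.0866 0.0447] [-0.0022  0.0003  0.1659] len 142 deg 15
```

View pics/d1z.png

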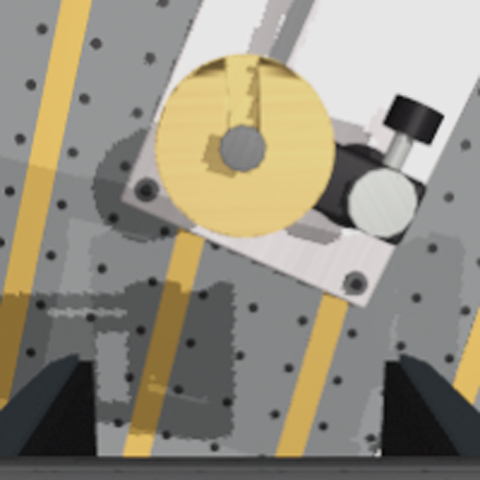

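The stack looks aligned, and its top slot is turned away from the slot below. Next I'll look at the shaft and the wheel.

```bash
python3 -m jog '.26 .087 .01 -.002 0 .166;.26 .087 .01 -.002 0 .166;.26 .087 .01 -.002 0 .166;.26 .087 .01 -.002 0 .166;.26 .087 .01 -.002 0 .166;.26 .087 .01 -.002 0 .166'
python3 look.py e1 shaft_seat carrier_top
python3 -m jog '.06 -.06 .07 0 0 0;.06 -.06 .07 0 0 0;.06 -.06 .07 0 0 0;.06 -.06 .07 0 0 0'
python3 look.py e2 shaft_seat wheel_boss wheel_handle
python3 -m jog '.06 -.33 .07 0 0 0;.06 -.33 .07 0 0 0;.06 -.33 .07 0 0 0;.06 -.33 .07 0 0 0;.06 -.33 .07 0 0 0;.06 -.33 .07 0 0 0;.06 -.33 .07 0 0 0'
python3 look.py e3 wheel_boss wheel_handle shaft_seat
python3 - <<'E'
from h import *
import pickle
C={k:pickle.load(open(f'pics/{k}.pkl','rb')) for k in ('e1','e2','e3')}
cr=[]
for k,P in (('e1',[608,217,70]),('e2',[608,217,70]),('e3',[398,259,35])):
    im=cv2.imread(f'pics/{k}.png'); u,v=proj(C[k],P)[0].astype(int); h=35 if k!='e3' else 60
    u=np.clip(u,h,639-h);v=np.clip(v,h,399-h)
    print(k,'crop origin',u-h,v-h,'scale',266/(2*h)); cr.append(cv2.resize(im[v-h:v+h,u-h:u+h],(266,266),interpolation=cv2.INTER_CUBIC))
cv2.imwrite('pics/e.png',np.hstack(cr))
E
```

```text
time_s: 44.0
ee_pos: [605.9, 157.7, 242.1]
ee_rot: [-180.0, 0.1, 90.1]
force: [0.0, -0.2, -0.3]
gripper_width: 63.9
shaft_seat [([320.7, 129.0], 0.51), ([287.0, 322.3], 0.25)]
carrier_top []
time_s: 44.48
ee_pos: [576.3, 185.0, 207.6]
ee_rot: [-180.0, 0.1, 89.9]
force: [0.4, -1.0, 1.2]
gripper_width: 64.1
shaft_seat [([354.8, 163.4], 0.5)]
wheel_boss [([123.0, 111.8], 0.77)]
wheel_handle [([126.3, 138.2], 0.78)]
time_s: 45.27
ee_pos: [414.1, 215.9, 174.3]
ee_rot: [179.7, -0.0, 89.9]
force: [0.8, 0.3, 0.4]
gripper_width: 64.0
wheel_boss [([293.8, 146.3], 0.79)]
wheel_handle [([299.8, 180.9], 0.86)]
shaft_seat [([561.2, 209.8], 0.75)]
e1 crop origin 285 93 scale 3.8
e2 crop origin 320 126 scale 3.8
e3 crop origin 238 89 scale 2.216666666666667
```

View pics/e.png

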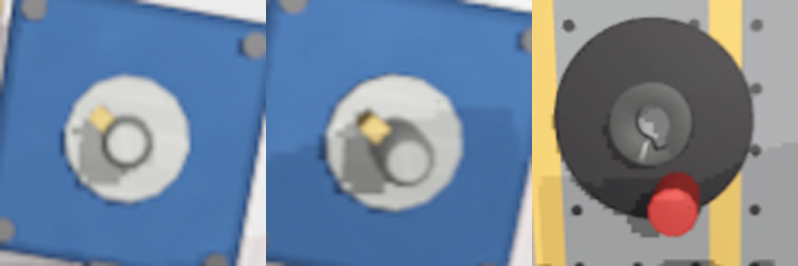

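Run:
```python
from h import *
import pickle
c1,c2,c3=[pickle.load(open(f'pics/{k}.pkl','rb')) for k in ('e1','e2','e3')]
for n,a,b in (('collar',(318.4,129.6),(353.7,163.4)),('top',(318.4,130.4),(357.6,168.1)),('key',(311.6,124.1),(348.4,159.4))):
    print(n,tri([(c1,a),(c2,b)]))
for z in (56,60,64): print(z,atz(c1,(318.4,129.6),z),atz(c2,(353.7,163.4),z),'top',atz(c1,(318.4,130.4),z+28),atz(c2,(357.6,168.1),z+28),'key',atz(c1,(311.6,124.1),z+18),atz(c2,(348.4,159.4),z+18))
print('disc',atz(c3,(293,142),22),'boss',atz(c3,(291.2,145),42),'handle',atz(c3,(301.6,184.6),67))
print('boss tri',tri([(c2,(123,111.8)),(c3,(293.8,146.3))]),tri([(c2,(126.3,138.2)),(c3,(299.8,180.9))]))
```

```text
collar (array([605.98116927, 215.86173485,  72.33750831]), array([0.3, 0.3]))
top (array([606.03287167, 216.15747524, 101.49202445]), array([0.3, 0.3]))
key (array([600.07600988, 221.09730183,  87.99001316]), array([0.3, 0.3]))
56 [605.72808572 215.08705174  56.        ] [607.88112251 213.93607115  56.        ] top [605.79037489 215.31942306  84.        ] [608.24778836 213.81912044  84.        ] key [599.54065521 220.6061157   74.        ] [601.52256729 219.65998617  74.        ]
60 [605.73676217 215.21996782  60.        ] [607.46902379 214.46449317  60.        ] top [605.79903105 215.46145082  88.        ] [607.78786985 214.40366543  88.        ] key [599.6280387  220.67682759  78.        ] [601.17436405 220.1409415   78.        ]
64 [605.74543862 215.3528839   64.        ] [607.05692508 214.9929152   64.        ] top [605.80768721 215.60347857  92.        ] [607.32795134 214.98821043  92.        ] key [599.7154222  220.74753948  82.        ] [600.8261608  220.62189683  82.        ]
disc [392.87254395 264.00607674  22.        ] boss [392.753577   262.90783782  42.        ] handle [402.02985445 234.59542247  67.        ]
boss tri (array([394.26775133, 260.70520585,  34.85739461]), array([0.6, 0.6])) (array([399.93054772, 235.03731819,  45.88755845]), array([1.4, 1.4]))
```

```bash
cat > wheel.py <<'E'
from h import *
import sys,pickle
from scipy.optimize import minimize
def wheelfit(c,im,x0,y0,zb=12.):
    """disc outline fit at z=zb+10 and red-handle silhouette fit; returns centre, handle dir"""
    a=im.astype(float)
    n=np.linspace(-60,60,241); X,Y=np.meshgrid(x0+n,y0+n)
    uv=proj(c,np.stack([X,Y,np.full_like(X,zb+10)],-1).reshape(-1,3)).astype(np.float32).reshape(241,241,2)
    m=cv2.remap(a,uv[...,0],uv[...,1],1); V=m.max(-1)
    red=(m[...,0]>1.6*m[...,1])&(m[...,0]>60)
    dark=((V<95)|red|(np.hypot(X-x0,Y-y0)<22)).astype(float)
    inb=(uv[...,0]>1)&(uv[...,0]<638)&(uv[...,1]>1)&(uv[...,1]<255)
    best=max((dark[(D<39.5)&inb].mean()-dark[(D>41)&(D<46)&inb].mean(),x,y) for x in np.arange(x0-8,x0+8.1,.5) for y in np.arange(y0-8,y0+8.1,.5) for D in [np.hypot(X-x,Y-y)])
    r=((a[...,0]>1.6*a[...,1])&(a[...,0]>60)).astype(np.uint8); 
    t=np.linspace(0,2*np.pi,40); H=[]
    def cost(th):
        P=np.array([best[1]+30*np.cos(th),best[2]+30*np.sin(th)])
        ring=np.array([[P[0]+9*np.cos(k),P[1]+9*np.sin(k),z] for z in (zb+12,zb+55) for k in t])
        p=proj(c,ring).astype(np.float32); h=cv2.convexHull(p).astype(np.int32)
        mk=np.zeros(r.shape,np.uint8); cv2.fillPoly(mk,[h],1); mk[256:]=0; rr=r.copy(); rr[256:]=0
        return -(mk&rr).sum()/max(1,(mk|rr).sum())
    s=[(cost(np.radians(d)),d) for d in range(-180,180,1)]
    print('disc',[round(float(v),2) for v in best],'handle',min(s))
    return best,min(s)
if __name__=='__main__':
    k,x,y=sys.argv[1],float(sys.argv[2]),float(sys.argv[3])
    c=pickle.load(open(f'pics/{k}.pkl','rb')); wheelfit(c,cv2.imread(f'pics/{k}.png')[:,:,::-1],x,y)
E
python3 wheel.py e3 393 262; python3 wheel.py a3 393 262; python3 -c "
from h import *
c=calibration('side'); print('box',atz(c,(308,160),25))
go([393,262,110],108)"
```

```text
disc [0.92, 392.5, 262.0] handle (np.float64(0.0), -180)
disc [0.99, 393.5, 262.0] handle (np.float64(0.0), -180)
box [541.30724887 386.30898215  25.        ]
row [ 0.0927 -0.0435  0.1271] [ 0.0024  0.0005 -0.2022] len 82 deg 18wheel.py:21: RuntimeWarning: overflow encountered in scalar negative
  return -(mk&rr).sum()/max(1,(mk|rr).sum())
wheel.py:21: RuntimeWarning: overflow encountered in scalar negative
  return -(mk&rr).sum()/max(1,(mk|rr).sum())
```

```bash
sed -i 's/return -(mk&rr).sum()/return -float((mk\&rr).sum())/' wheel.py; python3 wheel.py e3 393 262; python3 wheel.py a3 393 262
python3 -m jog '.093 -.043 .127 0 0 -.2;.093 -.043 .127 0 0 -.2;.093 -.043 .127 0 0 -.2;.093 -.043 .127 0 0 -.2;.093 -.043 .127 0 0 -.2;.093 -.043 .127 0 0 -.2'
python3 look.py e4 wheel_boss; python3 wheel.py e4 393 262;  python3 -c "
from h import *
go([393,262,46.5],108)"
```

```text
disc [0.92, 392.5, 262.0] handle (np.float64(-0.8914100486223663), -72)
disc [0.99, 393.5, 262.0] handle (np.float64(-0.9007352941176471), -72)
time_s: 45.97
ee_pos: [394.6, 262.3, 110.8]
ee_rot: [179.7, 0.1, 107.7]
force: [0.2, 0.2, -0.2]
gripper_width: 63.6
wheel_boss [([316.6, 217.5], 0.94)]
disc [0.95, 392.5, 264.0] handle (np.float64(-0.7891891891891892), -72)
row [ 0.0007 -0.0034  0.1288] [ 0.0036  0.0005 -0.0035] len 64 deg 0
```

```bash
python3 -m jog '.001 -.003 .129 .003 0 -.003;.001 -.003 .129 .003 0 -.003;.001 -.003 .129 .003 0 -.003;.001 -.003 .129 .003 0 -.003;.001 -.003 .129 .003 0 -.003'
python3 -m jog '0 0 0 0 0 0;0 0 0 0 0 0;0 0 0 0 0 0;0 0 0 0 0 0;0 0 0 0 0 0;0 0 0 0 0 0;0 0 0 0 0 0;0 0 0 0 0 0;0 0 0 0 0 0' -1 30
python3 -m jog '0 0 -.02 0 0 0;0 0 -.02 0 0 0;0 0 -.02 0 0 .6;0 0 -.02 0 0 .6;0 0 -.02 0 0 .6;0 0 -.02 0 0 .6;0 0 -.02 0 0 .6;0 0 -.02 0 0 .6;0 0 -.02 0 0 .6;0 0 -.02 0 0 .6;0 0 -.02 0 0 .6;0 0 -.02 0 0 .6;0 0 -.02 0 0 .6'
python3 -m jog '0 0 0 0 0 .6;0 0 0 0 0 .6;0 0 0 0 0 .6;0 0 0 0 0 .6;0 0 0 0 0 .6;0 0 0 0 0 .6;0 0 0 0 0 .6;0 0 0 0 0 .6;0 0 0 0 0 .6;0 0 0 0 0 .6'
```

```text
time_s: 46.48
ee_pos: [393.7, 262.1, 47.1]
ee_rot: [179.9, 0.0, 107.9]
force: [-0.0, 0.1, 0.7]
gripper_width: 63.8
time_s: 47.23
ee_pos: [393.1, 261.9, 47.1]
ee_rot: [180.0, 0.0, 107.9]
force: [-2.0, -0.6, 5.0]
gripper_width: 29.3
time_s: 48.32
ee_pos: [393.1, 261.9, 56.8]
ee_rot: [179.9, 0.0, 54.0]
force: [0.2, 0.6, -2.7]
gripper_width: 29.5
time_s: 49.15
ee_pos: [393.2, 261.9, 56.7]
ee_rot: [180.0, -0.1, 0.1]
force: [0.5, -0.4, -2.5]
gripper_width: 29.8
```

```bash
python3 -m jog '0 0 .01 0 0 0;0 0 .0188 0 0 0;0 0 .0188 0 0 0;0 0 .0188 0 0 0'
python3 -m jog '0 0 0 0 0 0;0 0 0 0 0 0;0 0 0 0 0 0;0 0 0 0 0 0;0 0 0 0 0 0' .4
python3 -m jog '0 0 -.15 0 0 0;0 0 -.15 0 0 0;0 0 -.15 0 0 -.9;0 0 -.15 0 0 -.9;0 0 -.15 0 0 -.9;0 0 -.15 0 0 -.9;0 0 -.15 0 0 -.9;0 0 -.15 0 0 -.9;0 0 -.15 0 0 -.9;0 0 -.15 0 0 -.9;0 0 -.15 0 0 -.9;0 0 -.15 0 0 -.9;0 0 -.15 0 0 -.9;0 0 -.15 0 0 -.9'
python3 -m jog '0 0 0 0 0 -1;0 0 0 0 0 -1;0 0 0 0 0 -1;0 0 0 0 0 -1;0 0 0 0 0 -1;0 0 0 0 0 -1;0 0 0 0 0 -1;0 0 0 0 0 -1;0 0 0 0 0 -1;0 0 0 0 0 -1;0 0 0 0 0 -1;0 0 0 0 0 -1;0 0 0 0 0 -1;0 0 0 0 0 -1'
python3 look.py e5 wheel_boss wheel_handle; python3 wheel.py e5 393 262
```

```text
time_s: 49.48
ee_pos: [393.1, 261.9, 46.9]
ee_rot: [180.0, -0.0, 0.2]
force: [-0.1, -0.6, -2.5]
gripper_width: 30.0
time_s: 49.9
ee_pos: [393.2, 261.9, 47.0]
ee_rot: [180.0, -0.1, 0.2]
force: [-0.1, -0.3, 0.3]
gripper_width: 60.3
time_s: 51.07
ee_pos: [393.1, 261.9, 122.1]
ee_rot: [179.9, 0.0, 81.5]
force: [-0.5, -0.2, -0.4]
gripper_width: 64.1
time_s: 52.23
ee_pos: [393.1, 261.9, 122.1]
ee_rot: [-180.0, 0.1, 171.5]
force: [-0.2, -0.3, -0.3]
gripper_width: 64.0
wheel_boss [([315.7, 214.4], 0.78)]
wheel_handle [([314.7, 180.3], 0.77)]
disc [0.99, 394.0, 262.0] handle (np.float64(-0.8765822784810127), 179)
```

```bash
python3 -c "
from h import *
print(tri([(calibration('side'),(372,151)),(calibration('scene'),(379,293))]), tri([(calibration('side'),(357.5,124)),(calibration('scene'),(474,318))]))"
python3 -m jog '0 0 0 0 0 -.09;0 0 0 0 0 -.09;0 0 .151 0 0 -.09;0 0 .151 0 0 -.09;0 0 .151 0 0 -.09;0 0 .151 0 0 -.09;0 0 .151 0 0 -.09'
python3 -m jog '0 0 0 0 0 0;0 0 0 0 0 0;0 0 0 0 0 0;0 0 0 0 0 0;0 0 0 0 0 0;0 0 0 0 0 0;0 0 0 0 0 0;0 0 0 0 0 0;0 0 0 0 0 0' -1 30
python3 -m jog '0 0 -.23 0 0 0;0 0 -.23 0 0 0;0 0 -.23 0 0 0;0 0 -.23 0 0 0;0 0 -.23 0 0 0;0 0 -.23 0 0 0'
python3 look.py e6 wheel_boss wheel_handle; python3 -c "
from h import *
go([606,215.3,162],139.5)"
```

```text
(array([783.94119986, 186.10004213, 152.29542637]), array([1.4, 1.4])) (array([761.15600755, 389.93629623, 179.5026212 ]), array([0.3, 0.3]))
time_s: 52.97
ee_pos: [393.0, 261.8, 46.5]
ee_rot: [-179.9, 0.0, 179.3]
force: [-0.4, 0.1, 0.2]
gripper_width: 64.0
time_s: 53.72
ee_pos: [393.0, 261.8, 46.6]
ee_rot: [-179.9, 0.0, 179.3]
force: [0.4, 0.6, 1.6]
gripper_width: 29.6
time_s: 54.22
ee_pos: [391.8, 261.2, 160.2]
ee_rot: [-179.8, -0.1, 179.3]
force: [-1.0, -0.4, -2.6]
gripper_width: 29.9
wheel_boss [([320.7, 253.3], 0.66)]
wheel_handle [([314.2, 213.0], 0.74)]
row [-0.4294 -0.0868 -0.006 ] [-0.0028 -0.0013  0.4427] len 219 deg 40
```

```bash
python3 - <<'E'
from wheel import *
c=pickle.load(open('pics/e6.pkl','rb')); wheelfit(c,cv2.imread('pics/e6.png')[:,:,::-1],391.8,261.2,125.6)
E
python3 -m jog '-.429 -.087 -.006 0 0 .443;-.429 -.087 -.006 0 0 .443;-.429 -.087 -.006 0 0 .443;-.429 -.087 -.006 0 0 .443;-.429 -.087 -.006 0 0 .443;-.429 -.087 -.006 0 0 .443;-.429 -.087 -.006 0 0 .443;-.429 -.087 -.006 0 0 .443;-.429 -.087 -.006 0 0 .443'
python3 look.py e7 wheel_boss wheel_handle; python3 -c "
from h import *
go([606,215.3,150],139.5)"
```

```text
disc [0.79, 392.8, 260.7] handle (np.float64(-0.9100829332169358), 179)
time_s: 55.12
ee_pos: [604.1, 215.2, 160.5]
ee_rot: [-179.5, -0.2, 139.6]
force: [0.0, 0.1, -2.6]
gripper_width: 29.7
wheel_boss [([318.1, 256.2], 0.92)]
wheel_handle []
row [-0.0028  0.0016  0.024 ] [-0.0035 -0.0006  0.0007] len 12 deg 0
```

```bash
python3 -m jog '-.003 .0015 .02 -.003 0 0;-.003 .0015 .02 -.003 0 0;-.003 .0015 .03 -.003 0 0;-.003 .0015 .04 -.003 0 0;-.003 .0015 .045 -.003 0 0;-.003 .0015 .05 -.003 0 0;-.003 .0015 .055 -.003 0 0;-.003 .0015 .055 -.003 0 0' - 20
python3 -m jog '0 0 .005 0 0 0;0 0 .01 0 0 0;0 0 .01 0 0 0'
```

```text
time_s: 55.93
ee_pos: [605.7, 215.0, 133.9]
ee_rot: [-179.9, -0.1, 139.6]
force: [-0.5, -0.8, -3.2]
gripper_width: 29.9
time_s: 56.18
ee_pos: [605.5, 215.2, 128.3]
ee_rot: [-179.9, -0.1, 139.6]
force: [-0.4, 0.6, -2.8]
gripper_width: 29.4
```

```bash
python3 -m jog '0 0 .005 0 0 0;0 0 .01 0 0 0;0 0 .01 0 0 0'
python3 -m jog '0 0 .005 0 0 0;0 0 .01 0 0 0;0 0 .01 0 0 0'
```

```text
time_s: 56.43
ee_pos: [605.3, 215.3, 122.7]
ee_rot: [-179.9, -0.2, 139.6]
force: [-0.7, 1.3, -3.1]
gripper_width: 30.0
time_s: 56.68
ee_pos: [605.1, 215.3, 117.0]
ee_rot: [-179.8, -0.2, 139.6]
force: [0.5, 0.9, -3.2]
gripper_width: 29.7
```

```bash
python3 -m jog '0 0 .005 0 0 0;0 0 .01 0 0 0;0 0 .01 0 0 0'
python3 -m jog '0 0 .005 0 0 0;0 0 .008 0 0 0;0 0 .008 0 0 0'
python3 -m jog '0 0 .003 0 0 0;0 0 .006 0 0 0;0 0 .006 0 0 0'
```

```text
time_s: 56.93
ee_pos: [604.8, 215.2, 111.4]
ee_rot: [-179.8, -0.2, 139.6]
force: [0.1, 1.3, -4.0]
gripper_width: 29.6
time_s: 57.18
ee_pos: [605.0, 215.3, 108.6]
ee_rot: [-179.8, -0.2, 139.6]
force: [-1.4, -0.2, 3.6]
gripper_width: 29.6
time_s: 57.43
ee_pos: [605.0, 215.3, 108.5]
ee_rot: [-179.9, -0.1, 139.6]
force: [-4.7, -0.9, 13.2]
gripper_width: 29.9
```

The wheel is home: contact came at an underside height of about 73.6 mm, which matches the seat estimate. Now I'll wind it clockwise.

```bash
python3 -m jog '0 0 -.003 0 0 0;0 0 -.003 0 0 0;0 0 -.003 0 0 0;0 0 -.003 0 0 0;0 0 -.003 0 0 .7;0 0 -.003 0 0 .7;0 0 -.003 0 0 .7;0 0 -.003 0 0 .7;0 0 -.003 0 0 .7;0 0 -.003 0 0 .7;0 0 -.003 0 0 .7;0 0 -.003 0 0 .7;0 0 -.003 0 0 .7;0 0 -.003 0 0 .7;0 0 -.003 0 0 .7;0 0 -.003 0 0 .7' - 45
python3 -c "
from h import *
s=state();print(s['torque'],s['force'])"
python3 look.py f1 wheel_handle carrier_top
```

```text
time_s: 58.77
ee_pos: [603.5, 215.9, 109.1]
ee_rot: [-179.6, 0.0, 76.7]
force: [-3.7, 3.6, -2.6]
gripper_width: 29.6
[0.77129047 0.71170576 0.03671961] [-3.68997575  3.62194341 -2.5744354 ]
wheel_handle [([315.4, 212.6], 0.86)]
carrier_top []
```

```bash
python3 -m jog '0 0 0 0 0 .15;0 0 0 0 0 .15;0 0 0 0 0 .15;0 0 0 0 0 .15'
python3 -c "
from h import *
s=state();print(s['torque'],s['force'],s['qpos'][5])"
python3 -m jog '0 0 0 0 0 .1;0 0 0 0 0 .1;0 0 0 0 0 .1;0 0 0 0 0 .1'
python3 -c "
from h import *
s=state();print(s['torque'],s['force'],s['qpos'][5])"
```

```text
time_s: 59.25
ee_pos: [603.5, 216.3, 109.0]
ee_rot: [-179.6, 0.1, 63.5]
force: [-2.3, 3.3, -1.1]
gripper_width: 29.6
[0.59595091 0.38577626 0.03519922] [-2.29337251  3.27051657 -1.08707489] 44.989409549825
time_s: 59.58
ee_pos: [603.5, 216.5, 109.0]
ee_rot: [-179.6, 0.1, 54.7]
force: [-2.0, 3.6, -1.7]
gripper_width: 29.5
[0.67011229 0.39164937 0.10579672] [-1.97017669  3.60654046 -1.69079753] 53.7968242775675
```

```bash
python3 -m jog '0 0 0 0 0 .06;0 0 0 0 0 .06;0 0 0 0 0 .06'
python3 -c "
from h import *
s=state();print(s['torque'],s['force'])"
python3 -m jog '0 0 0 0 0 .06;0 0 0 0 0 .06;0 0 0 0 0 .06'
python3 -c "
from h import *
s=state();print(s['torque'],s['force'])"
python3 -m jog '0 0 0 0 0 .06;0 0 0 0 0 .06;0 0 0 0 0 .06'
python3 -c "
from h import *
s=state();print(s['torque'],s['force'])"
python3 look.py f2 wheel_handle wheel_boss;python3 - <<'E'
from wheel import *
c=pickle.load(open('pics/f2.pkl','rb')); im=cv2.imread('pics/f2.png')[:,:,::-1]
wheelfit(c,im,606,215.3,73.5)
E
```

```text
time_s: 59.83
ee_pos: [603.6, 216.6, 109.0]
ee_rot: [-179.6, 0.1, 49.5]
force: [-1.6, 3.4, -0.5]
gripper_width: 29.4
[0.66345272 0.32720672 0.10915163] [-1.64229669  3.42841425 -0.48652912]
time_s: 60.08
ee_pos: [603.6, 216.7, 109.0]
ee_rot: [-179.6, 0.2, 44.3]
force: [-0.8, 4.0, -0.5]
gripper_width: 29.6
[0.61881361 0.35708844 0.09294752] [-0.76602183  4.04456709 -0.53247081]
time_s: 60.33
ee_pos: [603.7, 216.8, 109.0]
ee_rot: [-179.7, 0.2, 39.1]
force: [-1.0, 4.0, -2.2]
gripper_width: 29.3
[0.68108014 0.35204213 0.14582141] [-1.00178595  4.02315227 -2.19150908]
wheel_handle [([318.9, 210.7], 0.87)]
wheel_boss [([320.2, 258.3], 0.77)]
disc [0.73, 604.0, 216.8] handle (np.float64(-0.8891763691246227), 39)
```

```bash
python3 -m jog '0 0 0 0 0 .06;0 0 0 0 0 .06;0 0 0 0 0 .06'
python3 -c "
from h import *
s=state();print(s['torque'],s['force'])"
python3 -m jog '0 0 0 0 0 .06;0 0 0 0 0 .06;0 0 0 0 0 .06'
python3 -c "
from h import *
s=state();print(s['torque'],s['force'])"
python3 look.py f3 wheel_handle wheel_boss;python3 - <<'E'
from wheel import *
c=pickle.load(open('pics/f3.pkl','rb')); im=cv2.imread('pics/f3.png')[:,:,::-1]
wheelfit(c,im,606,215.3,73.5)
E
```

```text
time_s: 60.73
ee_pos: [603.7, 216.9, 109.0]
ee_rot: [-179.7, 0.2, 33.8]
force: [-1.2, 3.9, -0.7]
gripper_width: 29.7
[0.81932592 0.30789295 0.07608077] [-1.22957497  3.87349399 -0.70166933]
time_s: 60.98
ee_pos: [603.8, 217.0, 109.0]
ee_rot: [-179.7, 0.2, 28.6]
force: [-1.7, 4.9, -1.4]
gripper_width: 29.3
[0.86858013 0.34644946 0.12546797] [-1.72887883  4.85808141 -1.37249452]
wheel_handle []
wheel_boss [([320.2, 256.4], 0.89)]
disc [0.74, 605.0, 216.8] handle (np.float64(-0.8352248844052123), 30)
```

```bash
python3 -m jog '0 0 0 0 0 .09;0 0 0 0 0 .09;0 0 0 0 0 .09'
python3 -c "
from h import *
s=state();print(s['torque'],s['force'])"
python3 look.py f4 wheel_handle wheel_boss;python3 - <<'E'
from wheel import *
c=pickle.load(open('pics/f4.pkl','rb')); im=cv2.imread('pics/f4.png')[:,:,::-1]
wheelfit(c,im,606,215.3,73.5)
c,im=shot('side','side1'); a=cv2.imread('pics/side0.png')[:,:,::-1]
c2,im2=shot('scene','scene1')
for cc,n in ((c,'side'),(c2,'scene')): print(n,proj(cc,[[582.4,77.4,189],[582.4,77.4,181],[582.4,77.4,172],[582.4,77.4,164],[582.4,77.4,132]]).round(1).tolist())
E
```

```text
time_s: 61.38
ee_pos: [603.9, 217.4, 109.0]
ee_rot: [-179.7, 0.2, 20.5]
force: [-1.2, 5.7, -1.7]
gripper_width: 29.5
[1.08348539 0.32638098 0.59590471] [-1.23645255  5.71613949 -1.74239296]
wheel_handle [([315.1, 210.6], 0.59)]
wheel_boss [([322.2, 256.3], 0.93)]
disc [0.76, 605.5, 216.3] handle (np.float64(-0.8436440677966102), 24)
side [[324.2, 160.1], [324.2, 162.1], [324.3, 164.2], [324.3, 166.1], [324.6, 173.7]]
scene [[368.8, 201.9], [368.5, 203.6], [368.2, 205.5], [367.9, 207.2], [366.7, 213.7]]
```

The stop is reached: torque jumped to 0.6 N m and the handle lagged behind the gripper. I'll release the wheel and check the carrier height before taking it off.

```bash
python3 -m jog '0 0 0 0 0 0;0 0 0 0 0 0;0 0 0 0 0 0;0 0 0 0 0 0;0 0 0 0 0 0;0 0 0 0 0 0' .4 30
python3 -m jog '0 0 -.12 0 0 0;0 0 -.12 0 0 0;0 0 -.12 0 0 0;0 0 -.28 0 0 0;0 0 -.28 0 0 0;0 0 -.28 0 0 0'
python3 look.py f5 wheel_handle wheel_boss; python3 -c "
from h import *
go([440,100,245],70)"
python3 - <<'E'
from wheel import *
c=pickle.load(open('pics/f5.pkl','rb')); im=cv2.imread('pics/f5.png')[:,:,::-1]
wheelfit(c,im,606,215.3,73.5)
E
```

```text
time_s: 62.13
ee_pos: [604.1, 217.1, 109.1]
ee_rot: [-179.7, 0.2, 20.6]
force: [-0.7, -0.4, -0.3]
gripper_width: 63.1
time_s: 62.63
ee_pos: [608.0, 217.5, 257.0]
ee_rot: [-179.8, -0.6, 20.6]
force: [1.0, 1.0, 0.1]
gripper_width: 63.9
wheel_handle [([312.4, 172.1], 0.6)]
wheel_boss [([322.4, 199.2], 0.55)]
row [-0.3898  0.1025  0.0086] [-0.0039  0.0012 -0.5494] len 202 deg 49
disc [0.91, 603.5, 216.8] handle (np.float64(-0.8958742632612967), 31)
```

```bash
python3 -m jog '-.39 .1 0 0 0 -.55;-.39 .1 0 0 0 -.55;-.39 .1 0 0 0 -.55;-.39 .1 0 0 0 -.55;-.39 .1 0 0 0 -.55;-.39 .1 0 0 0 -.55;-.39 .1 0 0 0 -.55;-.39 .1 0 0 0 -.55;-.39 .1 0 0 0 -.55'
python3 - <<'E'
from h import *
c,im=shot('wrist','g1'); print(state()['ee_pos'],state()['ee_rot'])
for z in (160,164,168,172): print(z,[float(v) for v in fitw(c,im,z,[(582,78)])[0]])
print(proj(c,[582.4,77.4,164]))
E
```

```text
time_s: 63.53
ee_pos: [438.8, 100.9, 248.0]
ee_rot: [-179.5, 0.0, 69.9]
force: [-0.4, 0.0, 0.5]
gripper_width: 63.8
[439.10059139 101.07733146 248.17026271] [-1.79534598e+02  3.31605530e-02  6.99002606e+01]
160 [570.5, 86.8, -34.5, 0.61, 0.37]
164 [569.5, 88.2, -36.5, 0.61, 0.4]
168 [568.0, 89.2, -36.5, 0.59, 0.42]
172 [567.0, 90.5, -37.5, 0.57, 0.45]
[[522.02506356 179.74751062]]
```

```bash
cat > stack.py <<'E'
from h import *
def stackfit(c,im,T0=range(112,142),h=40):
    a=im.astype(float); t=a.sum(-1)+1
    f=(((a[...,0]-a[...,2])/t>.12)&(a[...,1]/(a[...,0]+1)>.78)).astype(np.uint8)
    k=np.linspace(0,2*np.pi,60); res=[]
    u,v=proj(c,[582.4,77.4,150])[0].astype(int); box=np.zeros_like(f); box[max(0,v-75):min(v+75,258),max(0,u-75):u+75]=1
    # ignore everything not near: keep blob only
    n,l,st,_=cv2.connectedComponentsWithStats(f*box); 
    if n>1: f=(l==1+np.argmax(st[1:,4])).astype(np.uint8)
    for T in T0:
        for x in np.arange(580.4,585,1):
            for y in np.arange(75.4,80,1):
                P=np.array([[x+24*np.cos(q),y+24*np.sin(q),z] for z in (T,T+h) for q in k])
                m=np.zeros(f.shape,np.uint8); cv2.fillPoly(m,[cv2.convexHull(proj(c,P).astype(np.float32)).astype(np.int32)],1); m*=box
                res.append((float((m&f).sum())/float((m|f).sum()),T,float(x),float(y)))
    res.sort(reverse=True); return res
if __name__=='__main__':
    import pickle
    im=cv2.imread('pics/g1.png')[:,:,::-1]; r=stackfit(calibration('wrist'),im); print(r[:6]); print(max(q for q in r if q[2:]==(582.4,77.4)))
E
python3 stack.py
```

```text
[(0.8520120345994735, 124, 583.4, 77.4), (0.8504160363086233, 122, 584.4, 76.4), (0.8503388554216867, 123, 584.4, 77.4), (0.8485469448584203, 125, 583.4, 77.4), (0.8473842679713963, 123, 584.4, 76.4), (0.8444691907943578, 126, 582.4, 78.4)]
(0.8361080281169071, 126, 582.4, 77.4)
```

Fitting the stack gives a tray height of about 124 mm, down 8 mm from 132, which agrees with the stop torque. Now I'll take the wheel off.

```bash
python3 -c "
from h import *
go([605.2,216,200],26)"
```

```text
row [0.3301 0.2338 0.0943] [-0.0048  0.0023  0.4878] len 208 deg 44
```

```bash
python3 -m jog '.33 .234 .094 -.005 .002 .488;.33 .234 .094 -.005 .002 .488;.33 .234 .094 -.005 .002 .488;.33 .234 .094 -.005 .002 .488;.33 .234 .094 -.005 .002 .488;.33 .234 .094 -.005 .002 .488;.33 .234 .094 -.005 .002 .488;.33 .234 .094 -.005 .002 .488;.33 .234 .094 -.005 .002 .488'
python3 look.py g2 wheel_boss wheel_handle
python3 - <<'E'
from wheel import *
c=pickle.load(open('pics/g2.pkl','rb')); im=cv2.imread('pics/g2.png')[:,:,::-1]
wheelfit(c,im,606,215.3,73.5); go([605.2,216,109],26)
E
```

```text
time_s: 64.33
ee_pos: [604.7, 215.6, 200.1]
ee_rot: [180.0, 0.1, 26.1]
force: [0.1, -0.3, -0.5]
gripper_width: 63.9
wheel_boss [([318.0, 208.8], 0.79), ([635.8, 159.3], 0.47)]
wheel_handle [([312.1, 177.6], 0.58), ([634.9, 161.0], 0.54)]
disc [0.92, 603.0, 216.8] handle (np.float64(-0.9245283018867925), 30)
row [ 0.0009 -0.0009  0.1843] [ 0.0005 -0.0006  0.    ] len 92 deg 0
```

```bash
python3 -m jog '0 0 .08 0 0 -.03;0 0 .14 0 0 -.03;0 0 .182 0 0 -.03;0 0 .182 0 0 -.03;0 0 .182 0 0 -.03;0 0 .182 0 0 -.03'
python3 -m jog '0 0 0 0 0 0;0 0 0 0 0 0;0 0 0 0 0 0;0 0 0 0 0 0;0 0 0 0 0 0;0 0 0 0 0 0;0 0 0 0 0 0;0 0 0 0 0 0;0 0 0 0 0 0' -1 30
python3 -m jog '0 0 -.02 0 0 0;0 0 -.04 0 0 0;0 0 -.06 0 0 0;0 0 -.06 0 0 0'
python3 -m jog '0 0 -.08 0 0 0;0 0 -.11 0 0 0;0 0 -.11 0 0 0;0 0 -.11 0 0 0'
python3 -c "
from h import *
go([393,262,150],60)"
```

```text
time_s: 64.98
ee_pos: [605.1, 215.2, 111.2]
ee_rot: [179.9, -0.1, 28.7]
force: [-1.3, 0.1, 0.5]
gripper_width: 64.1
time_s: 65.73
ee_pos: [604.1, 216.9, 111.5]
ee_rot: [-179.9, -0.1, 28.7]
force: [-3.9, 4.6, 1.3]
gripper_width: 29.8
time_s: 66.07
ee_pos: [605.2, 216.9, 144.5]
ee_rot: [-179.9, -0.3, 28.7]
force: [-0.3, 0.8, -2.2]
gripper_width: 29.6
time_s: 66.4
ee_pos: [604.9, 216.5, 200.2]
ee_rot: [-179.9, -0.4, 28.7]
force: [-0.6, 1.3, -3.4]
gripper_width: 29.5
row [-0.3289 -0.2831  0.0984] [ 0.0006 -0.0045 -0.3482] len 223 deg 31
```

```bash
python3 -m jog '-.329 -.283 .098 0 -.004 -.348;-.329 -.283 .098 0 -.004 -.348;-.329 -.283 .098 0 -.004 -.348;-.329 -.283 .098 0 -.004 -.348;-.329 -.283 .098 0 -.004 -.348;-.329 -.283 .098 0 -.004 -.348;-.329 -.283 .098 0 -.004 -.348;-.329 -.283 .098 0 -.004 -.348;-.329 -.283 .098 0 -.004 -.348'
python3 -m jog '0 0 .08 0 0 0;0 0 .14 0 0 0;0 0 .18 0 0 0;0 0 .192 0 0 0;0 0 .192 0 0 0;0 0 .196 0 0 0;0 0 .196 0 0 0'
```

```text
time_s: 67.15
ee_pos: [394.0, 262.0, 149.9]
ee_rot: [179.9, -0.0, 60.0]
force: [0.1, -0.3, -2.9]
gripper_width: 29.9
time_s: 67.73
ee_pos: [395.7, 262.5, 52.9]
ee_rot: [179.8, -0.2, 59.9]
force: [0.6, 0.1, -3.0]
gripper_width: 29.4
```

```bash
python3 -m jog '0 0 .003 0 0 0;0 0 .005 0 0 0;0 0 .006 0 0 0;0 0 .006 0 0 0'
python3 -m jog '0 0 .001 0 0 0;0 0 .002 0 0 0;0 0 .002 0 0 0'
```

```text
time_s: 68.07
ee_pos: [395.8, 262.6, 50.3]
ee_rot: [179.8, -0.2, 59.9]
force: [0.3, -0.1, -3.4]
gripper_width: 29.8
time_s: 68.32
ee_pos: [395.9, 262.7, 49.5]
ee_rot: [179.8, -0.3, 59.9]
force: [-0.3, 0.1, -1.2]
gripper_width: 29.7
```

```bash
python3 -m jog '0 0 .001 0 0 0;0 0 .001 0 0 0;0 0 .001 0 0 0;0 0 .001 0 0 0;0 0 .001 0 0 0;0 0 .001 0 0 0' .4
python3 -m jog '0 0 -.1 0 0 0;0 0 -.16 0 0 0;0 0 -.4 0 0 0;0 0 -.4 0 0 0;0 0 -.4 0 0 0;0 0 -.4 0 0 0;0 0 -.4 0 0 0;0 0 -.4 0 0 0'
python3 look.py k1 wheel_boss wheel_handle
python3 -c "
from h import *
go([560,0,300],90)"
python3 wheel.py k1 395.9 262.7
```

```text
time_s: 68.82
ee_pos: [396.0, 262.8, 49.1]
ee_rot: [179.8, -0.3, 59.9]
force: [-0.2, -0.6, 0.4]
gripper_width: 63.6
time_s: 69.48
ee_pos: [394.3, 262.0, 248.3]
ee_rot: [179.8, -0.2, 59.9]
force: [-0.1, 0.3, -0.6]
gripper_width: 63.9
wheel_boss [([322.5, 183.3], 0.97)]
wheel_handle [([317.2, 156.7], 0.71)]
row [-0.2868  0.5498 -0.1048] [ 1.300e-03 -2.000e-04 -3.341e-01] len 314 deg 30
disc [0.99, 395.9, 262.2] handle (np.float64(-0.8434065934065934), 61)
```

```bash
python3 -m jog '-.01 .02 -.105 0 0 -.05;-.02 .04 -.105 0 0 -.1;-.287 .55 -.105 0 0 -.334;-.287 .55 -.105 0 0 -.334;-.287 .55 -.105 0 0 -.334;-.287 .55 -.105 0 0 -.334;-.287 .55 -.105 0 0 -.334;-.287 .55 -.105 0 0 -.334;-.287 .55 -.105 0 0 -.334;-.287 .55 -.105 0 0 -.334;-.287 .55 -.105 0 0 -.334;-.287 .55 -.105 0 0 -.334'
python3 - <<'E'
from stack import *
c,im=shot('wrist','k2'); r=stackfit(c,im); print(r[:3])
cs,s=shot('side','side2')
print(stackfit(cs,s)[:3])
u,v=proj(c,[582.4,77.4,150])[0].astype(int); u=max(u,60);v=max(v,60)
k1=cv2.imread('pics/k1.png')[:,:,::-1]
A=[cv2.resize(im[v-60:v+60,u-60:u+60],(260,260)),cv2.resize(k1[100:240,250:390],(260,260)),cv2.resize(s[100:260,200:360],(260,260))]
cv2.imwrite('pics/fin.png',np.hstack(A)[:,:,::-1])
E
```

```text
time_s: 70.63
ee_pos: [559.6, -0.3, 298.4]
ee_rot: [-179.9, -0.0, 89.9]
force: [-0.4, 0.2, 0.1]
gripper_width: 64.0
[(0.9106841927873273, 123, 583.4, 77.4), (0.9091216216216216, 122, 583.4, 77.4), (0.9073825503355705, 124, 583.4, 77.4)]
[(0.0, 141, 584.4, 79.4), (0.0, 141, 584.4, 78.4), (0.0, 141, 584.4, 77.4)]
```

View pics/fin.png

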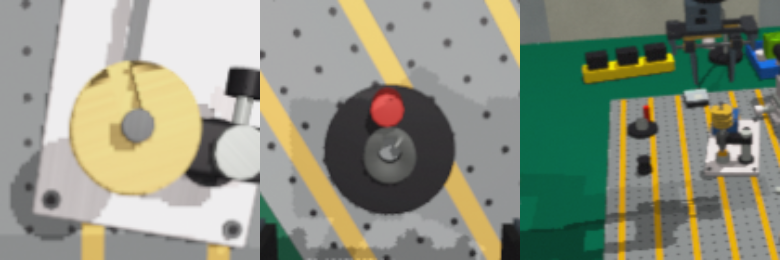

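The final picture shows the stack centred on the rod with staggered slots, the wheel flat with its handle up, and the side view clear. I'll hand the job in.

```bash
python3 -c "
from workcell import *
print(job_done(), state()['time_s'])"
```

```text
the job is handed in; nothing more can be done
the job is handed in; nothing more can be done
```

I finished the job and handed it in at about 71 s on the robot's clock; no verdict was reported. All five weights are on the carrier with the slots of neighbouring weights about 120° apart. The handwheel was keyed home, wound clockwise to the stop, taken off and laid flat, handle up. It now lies at about (396, 262) mm, some 215 mm from the shaft.

**Last checks**
- **Weights:** the last picture shows the stack centred on the rod.
- **Load lowered:** the fitted tray height fell from about 132 mm to 123–124 mm. Winding torque jumped from about 0.1 to 0.6 N m at the stop.
- **Handwheel:** it lies flat with the handle up.
- **Other things on the bench:** I saw no sign that the robot touched any of them, but I did not measure their positions again.

**What went wrong or disagreed**
- My first grasp of weight1 closed too late and missed; the weight did not move, and the second try held.
- Weight2 had been knocked about 3 cm aside, so I located it again before picking it up.
- The handle turned about 110–115° before the stop, more than the shaft's 92° range. I put this down to play in the keyway and error in my estimate of the key's direction.
- The final stack fit on the side camera found nothing, so the carrier height rests on the wrist camera alone.

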